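# Gang up bracket blanks in the drill jig, clamp and spot-punch

## Task

Take the drilled bracket out of the drill jig and lay it in the yellow bin, then stack all the bracket blanks that are on the bench flat in the jig's nest, crosses up and blue ends away from the toggle clamp, and push the clamp's red handle down over centre so that it locks on the stack. Then take the centre punch from its stand and press it straight down on the cross of the top blank until its spring snaps, and stand it back in its stand. Leave the stack clamped for the drill, and leave the spanner, screwdriver, brush and oil bottle alone.

Things in the scene. Friction and masses are not known exactly. Their poses are not given: they have to be found in the camera images.
- blank1_c (a point): Centre, half-way up, of a bracket blank: flat grey steel plate 80 x 45 x 6 mm, 0.17 kg, one end painted blue with a white scribed cross on top. x along the 80 mm to the blue end, y across, z up out of the marked face. Lies loose on the bench, marked face up, blue end roughly to +y. 3 to 5 of the five blanks are present; absent ones read None.
- blank1_cross (a point): The scribed cross of blank 1: on its top face, on the centre line, 22 mm from the centre towards the blue end (same axes).
- blank2_c (a point): Centre, half-way up, of a bracket blank: flat grey steel plate 80 x 45 x 6 mm, 0.17 kg, one end painted blue with a white scribed cross on top. x along the 80 mm to the blue end, y across, z up out of the marked face. Lies loose on the bench, marked face up, blue end roughly to +y. 3 to 5 of the five blanks are present; absent ones read None.
- blank2_cross (a point): The scribed cross of blank 2: on its top face, on the centre line, 22 mm from the centre towards the blue end (same axes).
- blank3_c (a point): Centre, half-way up, of a bracket blank: flat grey steel plate 80 x 45 x 6 mm, 0.17 kg, one end painted blue with a white scribed cross on top. x along the 80 mm to the blue end, y across, z up out of the marked face. Lies loose on the bench, marked face up, blue end roughly to +y. 3 to 5 of the five blanks are present; absent ones read None.
- blank3_cross (a point): The scribed cross of blank 3: on its top face, on the centre line, 22 mm from the centre towards the blue end (same axes).
- blank4_c (a point): Centre, half-way up, of a bracket blank: flat grey steel plate 80 x 45 x 6 mm, 0.17 kg, one end painted blue with a white scribed cross on top. x along the 80 mm to the blue end, y across, z up out of the marked face. Lies loose on the bench, marked face up, blue end roughly to +y. 3 to 5 of the five blanks are present; absent ones read None.
- blank4_cross (a point): The scribed cross of blank 4: on its top face, on the centre line, 22 mm from the centre towards the blue end (same axes).
- blank5_c (a point): Centre, half-way up, of a bracket blank: flat grey steel plate 80 x 45 x 6 mm, 0.17 kg, one end painted blue with a white scribed cross on top. x along the 80 mm to the blue end, y across, z up out of the marked face. Lies loose on the bench, marked face up, blue end roughly to +y. 3 to 5 of the five blanks are present; absent ones read None.
- blank5_cross (a point): The scribed cross of blank 5: on its top face, on the centre line, 22 mm from the centre towards the blue end (same axes).
- drilled_c (a point): Centre (half-way up) of the bracket left in the jig from the last run: same plate, 80 x 45 x 6 mm, no blue, with a drilled 8 mm hole 22 mm from its centre along +x. It starts lying in the nest.
- nest (a point): Centre of the drill jig's nest floor, 12 mm above the bench, on a fixed steel base. x along the nest away from the clamp, z up. Nest 85 x 50 mm (2.5 mm play round a plate): fence 34 mm high, 36 wide, at x=-42.5; 8 mm pins 38 mm high, tapered tops, at x=46.5, y=+-12 and x=+-30, y=+-29 mm. Long sides are open to fingers for |x|<26. Plates lie in it one on another, blue ends to +x.
- clamp_grip (a point): Point on the centre line of the toggle clamp's red handle, 95 mm from its pivot, which lies in nest axes at x=-143, y=0, z=+38 mm and turns about the nest's y axis. The red grip is a round bar 20 mm thick, from 38 to 120 mm from the pivot, pointing away from the nest (to its -x).
- clamp_handle (a joint): Angle of the handle, rad. 0 = open: handle 58 deg above level (its end 165 mm above the bench), clamp arm up, leaning back clear of the nest. Pushing the handle outwards and down swings the arm over: dead centre at 0.83, stop at 0.90 (handle 6 deg above level), where it locks by itself. On a stack it takes up to about 10 N at 95 mm and springs back if let go short of dead centre.
- clamp_foot (a joint): How far the clamp's sprung rubber foot is pressed in, m: 0 hanging free, 0.002 to 0.014 when clamped on 3 to 5 blanks. Foot 17 mm across; with the clamp shut it stands at nest x = -20 mm on the plain end of the stack, and the arm (18 mm wide) lies over nest x = -95 to -12 mm, nothing of it higher than 100 mm above the bench.
- punch_c (a point): Middle of the brass barrel of the automatic centre punch, on its axis; z points from tip to cap. Barrel 18 mm across, 70 mm long (35 each way from here), above it a dark cap 20 mm across, 10 mm long; below it a steel nose 11 mm across, 36 mm long, and the plunger. 130 mm overall, 0.19 kg; tip 85 mm below this point. Starts upright in its stand.
- punch_tip (a point): Point of the punch's plunger (moves up into the nose when pressed).
- punch_striker (a joint): The punch's hidden striker, m: 0 at rest, up to 0.004 once snapped (over 0.002). Pressed on something, the plunger sinks into the nose against a spring that rises 1.9 N/mm; at about 7 mm and 14 N the striker trips and gives way 4 mm with no more force; the hard stop is at 13 mm. It stays tripped while pressed and resets by itself when the punch is lifted.
- stand_hole (a point): Centre of the hole's mouth in the top face of the punch stand, a fixed aluminium block 64 x 64 mm, 62 mm high; through hole 14 mm across with a 2 mm chamfer. The punch hangs in it upright, the barrel's lower end resting on the block (barrel middle 35 mm above this point, tip 50 mm below).
- done_bin_in (a point): Centre of the inner floor (4 mm above the bench) of the fixed yellow open bin for drilled brackets: outside 180 (its x) x 150 (its y) x 45 mm high, walls 4 mm.
- spanner: Steel spanner lying on the bench; leave alone.
- screwdriver: Orange-handled screwdriver lying on the bench; leave alone.
- swarf_brush: Hand brush lying on the bench; leave alone.
- oil_bottle: Green oil bottle, 54 mm across, 150 mm high; origin under its middle; leave alone.
Things that resemble listed ones, but are neither listed nor needed, are in the scene too. What is shaped like the part that bears blank2_c but orange or pink is not meant.

How it is judged:
By the outcome, as a careful person would: the job done as asked, in the order asked, and still so for the second after the job is handed in, with the robot touching nothing.
Of blank1, blank2, blank3, blank4, blank5 only 3 to 5 are there at a start; the rules pass over those that are not, and their reading is None.
At some moment in a run one of blank1, blank2, blank3, blank4, blank5 may be knocked a few centimetres aside while the robot is not near it.
It also fails if it takes over 208 s, if anything falls off the work surface, if the arm or the gripper's body presses on something with over 40 N, if the wrist force passes 120 N, or if a joint passes its speed limit or range.

## Robot

A 6-joint arm with a two-finger parallel gripper is mounted at the origin on the work surface. World frame = base frame: x ahead of the robot, y to its left, z up, the work surface at z = 0. Lengths are in m, angles in degrees, forces in N, time in s.
With the tool pointing down it reaches from about 0.4 to 0.825 m from the base axis. Payload 7 kg.
Tool frame: the origin (TCP) lies on the centre line of the jaws, within the pads' length; the fingertips stand 8 mm ahead of it and the grasp point (between the pads) lies 11 mm behind it; z points along the fingers, y is the line along which they close (so a half turn about z gives the same grasp; the last joint's range is limited). The gripper opens to 88 mm and grips with 3 to 60 N. Pads are 19 mm wide; open, the fingers measure 130 mm over their backs; the gripper's body (78 mm by 193 mm) begins 47 mm behind the grasp point.
Start: joints at [-60.441, 20.546, 0.682, 0, -70.136, -16.507], TCP at [0.152, -0.658, 0.235] pointing down, gripper open.
Joint ranges: [-176.03, 176.03], [-82.01, 121.73], [-58.28, 71.71], [-173.87, 95.51], [-174.79, -0.11], [-173.66, 173.66]. Speed limits (degrees/s): [136.94, 136.94, 172.46, 180, 180, 180].

## Interface

Orientations are given as [roll, pitch, yaw] about the fixed x, y, z axes, in that order (R = Rz(yaw) Ry(pitch) Rx(roll)).
In Python, from plant import telemetry, viewer, close_job, models gives the robot as it stands.
- The arm moves only by the shell command python3 -m handwheel 'ROWS' [FORCE]. ROWS is JSON, a list of rows, each an object with "grip": the closure, from -1 (fully open) to 1 (shut); "travel": the shift along the tool's x, y, z as a fraction of full scale, a list of three; "spin": the turn about the tool's z as a fraction of full scale. A call has 1 to 8 rows; each row shifts and turns the commanded pose from where the row before left it, along the tool's axes as they then stand; what a row does not reach is not made up. Full scale, the value 1, is 0.025 m for a shift and 5 degrees for a turn. A row lasts 1/8 s, in which the tool goes at most 62.5 mm and 10.7 degrees, less where a joint would pass 70% of its speed; a pose out of reach is approached as far as the arm can. A call with a number of a shift or a turn outside -1 to 1 is refused whole. A call with a gripper value outside its range is refused whole. The fingers move at their own pace and stop on an object; FORCE is the grip in N (left out, the last holds). Time passes only in rows, so rows that do not move let the fingers close. It gives the time, the measured TCP pose, the force, the opening and the grip force at its end, in the units of the state.
- telemetry.get_state(): the state, without advancing time (a new reading comes with each control period).
- viewer.capture(name): name is "scene" or "side" or "wrist"; returns the picture (400x640x3 uint8, red, green, blue); there is no depth.
- viewer.calibration(name): a dict with "fx", "fy", "cx", "cy" (pixels), "k1" (the pictures are not rectified: a ray, as slopes to the right and down, at radius r is drawn at 1 + k1 r^2 times it, then the intrinsics apply), "T" (4x4, takes a point from camera to world coordinates); the wrist camera has in their place "T_tool_cam" (4x4, takes a point from camera to tool coordinates, whose origin is the TCP and whose axes are the flange's). Camera axes: x right, y down, z forward; pixel columns grow to the right and rows downward; lengths in m; the calibration is good to about 2 mm. A picture is of the moment at which its call begins: read the wrist's pose just before it. calibration takes no time and is no camera call.
- close_job(): hands the job in; it is judged then, once.
Trained networks look in the newest picture that a camera, given by its name, has taken for a name from the list of things; names that differ only in an ending like _2 or _b are one class to them, and where a whole thing is asked for, a point or a joint stands for the part that bears it (a point fixed in the world has none). Each returns a list of dicts, best first, with "p" (0 to 1); they miss things now and then, are a little off and sometimes report something else, mostly with a low value. They report only what shows in the picture. A call takes as long as a camera call. They do not tell look-alikes from the thing itself.
- models.find_in(camera, thing): "position" ([column, row] in pixels, amid what is visible of it).
The state is a dict: "time_s": time; "joints": joint angles; "qd": joint speeds; "joint_torque": joint torques, N m; "tcp_pos": TCP position; "eef_rot": TCP orientation; "contact_force": force on the tool from outside, world axes, zero at the start; "moment": the same for the moment, N m; "gripper_width": finger opening in m; "gripper_force": force on a finger pad.
Only numpy, scipy, OpenCV 4.12 (cv2) and the standard library are available. Lean on these libraries where they do the work, as an engineer would, in place of code of your own. Each camera call takes 0.05 s, during which the arm holds its last target. There are 200 camera calls.

## Working session

There is one attempt and no reset: what is moved stays moved. The work goes in short steps, Python scripts to look and compute and a shell command to move; the robot and the scene stay as the last step left them, time stands still between calls to the robot, and variables do not carry over. Pictures are saved under pics/ and viewed, at most 14 in all, crops included, and the job is handed in when it is done.

```bash
ls; mkdir -p pics
cat > h.py <<'E'
import numpy as np, cv2
from plant import telemetry, viewer, models
from scipy.spatial.transform import Rotation as R
def tool():
    s=telemetry.get_state(); T=np.eye(4); T[:3,:3]=R.from_euler('xyz',s['eef_rot'],degrees=True).as_matrix(); T[:3,3]=s['tcp_pos']; return T
def campose(n):
    c=viewer.calibration(n)
    return c, (tool()@np.array(c['T_tool_cam']) if n=='wrist' else np.array(c['T']))
def ray(n,px,T=None):
    c,T0=campose(n); T=T0 if T is None else T
    x,y=(px[0]-c['cx'])/c['fx'],(px[1]-c['cy'])/c['fy']
    K=np.eye(3); u=cv2.undistortPoints(np.array([[[x,y]]],float),K,np.array([c['k1'],0,0,0,0.]))[0,0]
    return T[:3,3], T[:3,:3]@np.array([u[0],u[1],1])
def onz(n,px,z,T=None):
    o,d=ray(n,px,T); return o+d*(z-o[2])/d[2]
def proj(n,P,T=None):
    c,T0=campose(n); T=T0 if T is None else T
    p=(np.linalg.inv(T)@np.r_[P,1])[:3]; u=p[:2]/p[2]; u=u*(1+c['k1']*(u@u))
    return np.array([c['cx']+c['fx']*u[0],c['cy']+c['fy']*u[1]])
def snap(n,name):
    im=viewer.capture(n); cv2.imwrite(f'pics/{name}.png',im[:,:,::-1]); return im
def st():
    s=telemetry.get_state(); print({k:np.round(s[k],4).tolist() for k in ['time_s','tcp_pos','eef_rot','contact_force','gripper_width','gripper_force']})
E
python3 - <<'E'
from h import *
import cv2
a=snap('scene','s0');b=snap('side','d0');snap('wrist','w0')
st()
for n in ['scene','side','wrist']:
    c=viewer.calibration(n); print(n,{k:np.round(v,3).tolist() for k,v in c.items()})
for n in ['scene','side']:
    for t in ['blank1_c','blank1_cross','drilled_c','nest','clamp_grip','punch_c','punch_tip','stand_hole','done_bin_in','spanner','screwdriver','swarf_brush','oil_bottle']:
        r=models.find_in(n,t); print(n,t,[(np.round(x['position']).tolist(),round(x['p'],2), np.round(onz(n,x['position'],{'blank1_c':.006,'blank1_cross':.006,'drilled_c':.018,'nest':.012,'punch_c':.097,'stand_hole':.062,'done_bin_in':.004}.get(t,0.01)),3)[:2].tolist()) for x in r])
E
```

```text
pics
{'time_s': 0.15, 'tcp_pos': [0.1523, -0.6572, 0.2339], 'eef_rot': [179.9289, -0.0077, -166.9545], 'contact_force': [0.1636, -0.2608, 0.6742], 'gripper_width': 0.0878, 'gripper_force': 0.0}
scene {'fx': 377.071, 'fy': 377.071, 'cx': 320.899, 'cy': 195.422, 'k1': -0.058, 'T': [[0.605, 0.573, -0.553, 1.028], [0.796, -0.445, 0.41, -0.436], [-0.011, -0.688, -0.725, 0.789], [0.0, 0.0, 0.0, 1.0]]}
side {'fx': 453.733, 'fy': 453.733, 'cx': 328.951, 'cy': 198.364, 'k1': -0.084, 'T': [[-0.843, -0.334, 0.421, -0.036], [-0.538, 0.521, -0.662, 0.776], [0.002, -0.785, -0.619, 0.881], [0.0, 0.0, 0.0, 1.0]]}
wrist {'fx': 349.533, 'fy': 349.533, 'cx': 324.438, 'cy': 195.8, 'k1': -0.027, 'T_tool_cam': [[0.001, -0.967, -0.255, 0.068], [1.0, 0.0, 0.001, -0.0], [-0.001, -0.255, 0.967, -0.151], [0.0, 0.0, 0.0, 1.0]]}
scene blank1_c [([261.0, 211.0], 0.53, [0.376, -0.161]), ([399.0, 155.0], 0.52, [0.443, 0.309]), ([332.0, 168.0], 0.26, [0.361, 0.102])]
scene blank1_cross [([403.0, 153.0], 0.83, [0.442, 0.328])]
scene drilled_c [([353.0, 213.0], 0.8, [0.543, 0.028])]
scene nest [([325.0, 229.0], 0.84, 
[... 737 characters left out ...]
, 0.83, [0.537, -0.053])]
side clamp_grip [([332.0, 175.0], 0.79, [0.615, -0.266])]
side punch_c [([281.0, 169.0], 0.46, [0.698, -0.106]), ([295.0, 235.0], 0.26, [0.49, 0.109])]
side punch_tip []
side stand_hole [([284.0, 190.0], 0.89, [0.656, -0.064]), ([293.0, 233.0], 0.69, [0.522, 0.076])]
side done_bin_in [([397.0, 173.0], 0.94, [0.441, -0.402])]
side spanner [([335.0, 282.0], 0.83, [0.362, 0.123]), ([258.0, 264.0], 0.7, [0.565, 0.179]), ([316.0, 187.0], 0.64, [0.624, -0.182]), ([397.0, 177.0], 0.18, [0.429, -0.376])]
side screwdriver [([378.0, 217.0], 0.8, [0.388, -0.161])]
side swarf_brush [([173.0, 270.0], 0.85, [0.739, 0.317])]
side oil_bottle [([280.0, 158.0], 0.7, [0.821, -0.254])]
```

View pics/s0.png

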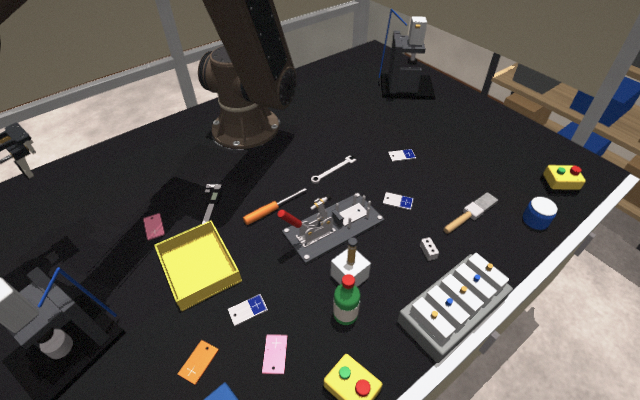

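View pics/d0.png

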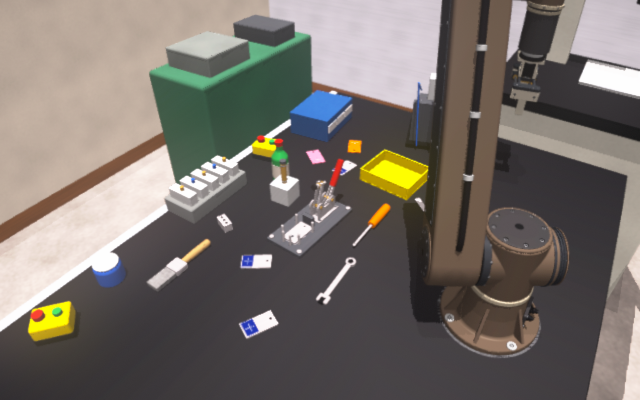

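```bash
cat >> h.py <<'E'
def go(x,y,z,yaw=None):
    "print tool-frame shift (units of 25 mm) from here to x,y,z, and spin (units of 5 deg) for the yaw (mod 180)"
    s=telemetry.get_state(); T=tool(); d=T[:3,:3].T@(np.array([x,y,z])-T[:3,3])/.025
    cur=s['eef_rot'][2]; out=f'shift {np.round(d,2).tolist()}'
    if yaw is not None:
        dy=(yaw-cur+90)%180-90   # spin about tool z (down) = -yaw
        out+=f' spin {-dy/5:.2f} (j6 {s["joints"][5]:.0f})'
    print(out)
E
python3 - <<'E'
from h import *
for px in [(284,232),(306,258),(384,219),(362,195)]: print('base',np.round(onz('scene',px,.012),3))
for px in [(402,155),(398,201),(248,310)]: print('blank s',np.round(onz('scene',px,.006),3))
for px in [(256,261),(258,324),(345,167)]: print('blank d',np.round(onz('side',px,.006),3))
go(.50,-.05,.33,-167)
E
```

```text
base [ 0.481 -0.153  0.012]
base [ 0.582 -0.154  0.012]
base [0.608 0.084 0.012]
base [0.505 0.096 0.012]
blank s [0.448 0.318 0.006]
blank s [0.581 0.165 0.006]
blank s [ 0.612 -0.337  0.006]
blank d [0.578 0.171 0.006]
blank d [0.445 0.325 0.006]
blank d [ 0.607 -0.336  0.006]
shift [-19.03, 20.53, -3.82] spin 0.01 (j6 -17)
```

View pics/w0.png

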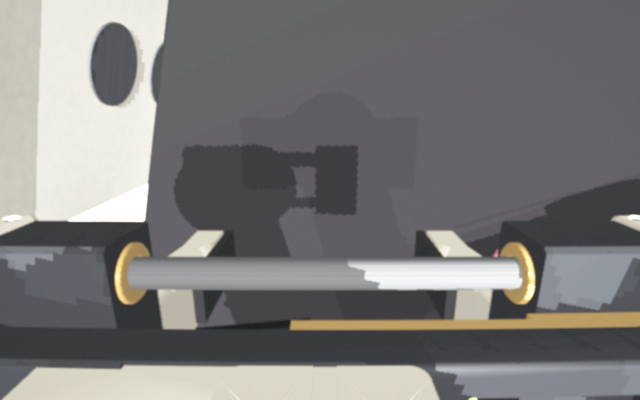

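```bash
r='x'; python3 -m handwheel '[{"grip":-1,"travel":[-0.79,0.96,-0.6],"spin":0},{"grip":-1,"travel":[-0.79,0.96,-0.6],"spin":0},{"grip":-1,"travel":[-0.79,0.96,-0.6],"spin":0},{"grip":-1,"travel":[-0.79,0.96,-0.6],"spin":0},{"grip":-1,"travel":[-0.79,0.96,-0.6],"spin":0},{"grip":-1,"travel":[-0.79,0.96,-0.6],"spin":0},{"grip":-1,"travel":[-0.79,0.96,-0.2],"spin":0},{"grip":-1,"travel":[-0.79,0.96,0],"spin":0}]' 20 | tail -c 300
python3 -m handwheel '[{"grip":-1,"travel":[-0.79,0.96,0],"spin":0},{"grip":-1,"travel":[-0.79,0.96,0],"spin":0},{"grip":-1,"travel":[-0.79,0.96,0],"spin":0},{"grip":-1,"travel":[-0.79,0.96,0],"spin":0},{"grip":-1,"travel":[-0.79,0.96,0],"spin":0},{"grip":-1,"travel":[-0.79,0.96,0],"spin":0},{"grip":-1,"travel":[-0.79,0.96,0],"spin":0},{"grip":-1,"travel":[-0.79,0.96,0],"spin":0}]' >/dev/null
python3 -m handwheel '[{"grip":-1,"travel":[-0.79,0.96,0],"spin":0},{"grip":-1,"travel":[-0.79,0.96,0],"spin":0},{"grip":-1,"travel":[-0.79,0.96,0],"spin":0},{"grip":-1,"travel":[-0.79,0.96,0],"spin":0},{"grip":-1,"travel":[-0.79,0.96,0],"spin":0},{"grip":-1,"travel":[-0.79,0.96,0],"spin":0},{"grip":-1,"travel":[-0.79,0.96,0],"spin":0},{"grip":-1,"travel":[-0.79,0.96,0],"spin":0}]' >/dev/null
python3 -m handwheel '[{"grip":-1,"travel":[-0.79,0.96,0],"spin":0},{"grip":-1,"travel":[-0.79,0.96,0],"spin":0},{"grip":-1,"travel":[-0.79,0.96,0],"spin":0},{"grip":-1,"travel":[-0.79,0.96,0],"spin":0},{"grip":-1,"travel":[0,0,0],"spin":-1},{"grip":-1,"travel":[0,0,0],"spin":-1},{"grip":-1,"travel":[0,0,0],"spin":-1},{"grip":-1,"travel":[0,0,0],"spin":-1}]' | tail -c 300
python3 -m handwheel '[{"grip":-1,"travel":[0,0,0],"spin":-1},{"grip":-1,"travel":[0,0,0],"spin":-1},{"grip":-1,"travel":[0,0,0],"spin":-1},{"grip":-1,"travel":[0,0,0],"spin":-1},{"grip":-1,"travel":[0,0,0],"spin":-1},{"grip":-1,"travel":[0,0,0],"spin":-1},{"grip":-1,"travel":[0,0,0],"spin":-1},{"grip":-1,"travel":[0,0,0],"spin":-1}]' >/dev/null
python3 -m handwheel '[{"grip":-1,"travel":[0,0,0],"spin":-1},{"grip":-1,"travel":[0,0,0],"spin":-1},{"grip":-1,"travel":[0,0,0],"spin":-0.2},{"grip":-1,"travel":[0,0,0],"spin":0}]'|tail -c 300
python3 - <<'E'
from h import *
st(); print(np.round(telemetry.get_state()['joints'],1)); snap('wrist','w1'); snap('scene','s1')
for t in ['drilled_c','nest','blank1_c','clamp_grip','punch_c']: print(t,[(np.round(x['position']).tolist(),round(x['p'],2)) for x in models.find_in('wrist',t)])
E
```

```text
time_s: 2.45
tcp_pos: [0.2634, -0.4341, 0.3303]
eef_rot: [-179.9, 0.1, -167.0]
contact_force: [0.1, 0.1, -0.0]
gripper_width: 0.0875
gripper_force: 0.0
time_s: 5.45
tcp_pos: [0.5398, 0.1227, 0.3295]
eef_rot: [180.0, -0.0, -146.8]
contact_force: [0.1, 0.1, -0.7]
gripper_width: 0.0874
gripper_force: 0.0
time_s: 6.95
tcp_pos: [0.5396, 0.1223, 0.3295]
eef_rot: [180.0, -0.0, -96.0]
contact_force: [-0.6, 0.2, 0.8]
gripper_width: 0.0878
gripper_force: 0.0
{'time_s': 6.95, 'tcp_pos': [0.5396, 0.1223, 0.3295], 'eef_rot': [179.9919, -0.0065, -96.0265], 'contact_force': [-0.6125, 0.2359, 0.8432], 'gripper_width': 0.0878, 'gripper_force': 0.0}
[ 33.1   6.3  -5.8  -0.  -77.9 -39.1]
drilled_c [([315.0, 79.0], 0.58)]
nest [([313.0, 46.0], 0.94), ([188.0, 10.0], 0.57)]
blank1_c [([397.0, 295.0], 0.85)]
clamp_grip []
punch_c [([398.0, 296.0], 0.44)]
```

View pics/w1.png

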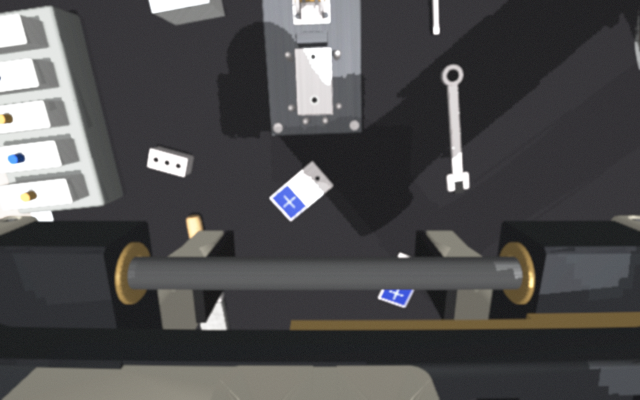

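```bash
cat >> h.py <<'E'
def quad(im,n,z,seed,thr,T=None,box=60):
    "min-area rect of bright blob round seed -> world centre, long-axis yaw, size"
    g=im.max(axis=2); m=(g>thr).astype(np.uint8)
    k=np.zeros_like(m); x0,y0=max(seed[0]-box,0),max(seed[1]-box,0); k[y0:seed[1]+box,x0:seed[0]+box]=1; m*=k
    _,lab=cv2.connectedComponents(m,connectivity=4); l=lab[seed[1],seed[0]]
    c=max(cv2.findContours((lab==l).astype(np.uint8),cv2.RETR_EXTERNAL,cv2.CHAIN_APPROX_NONE)[0],key=cv2.contourArea)
    w=np.array([onz(n,p,z,T)[:2] for p in c[:,0]]).astype(np.float32)*1000
    (cx,cy),(a,b),ang=cv2.minAreaRect(w)
    if a<b: ang+=90
    return np.round([cx,cy],1),round(ang%180,1),np.round([a,b],1)
E
python3 - <<'E'
from h import *
im=cv2.imread('pics/w1.png')[:,:,::-1]
P={k:onz('wrist',p,.050)[:2] for k,p in {'mm':(338,53),'mp':(287,54),'pm':(338,106),'pp':(291,108),'e1':(306,121),'e2':(325,121)}.items()}
for k,v in P.items(): print(k,np.round(v,4))
print('c',sum(P[k] for k in ['mm','mp','pm','pp'])/4)
for t in (100,130): 
  print('drilled',quad(im,'wrist',.018,(314,80),t))
  print('B',quad(im,'wrist',.006,(310,180),t))
print(im[191,315],im[205,285],im[190,260],im[80,322],im[80,345])
s=cv2.imread('pics/s1.png'); cv2.imwrite('pics/s1c.png',cv2.resize(s[130:400,130:490],None,fx=2,fy=2))
E
```

```text
mm [ 0.5113 -0.0009]
mp [ 0.57   -0.0059]
pm [0.517  0.0583]
pp [0.5731 0.0548]
e1 [0.557  0.0718]
e2 [0.5342 0.0742]
c [0.54283657 0.02657744]
drilled (array([543.1,  15.8]), 85.4, array([127. , 117.8]))
B (array([578.4, 169.2]), 34.4, array([83. , 48.9]))
drilled (array([542.7,  10.3]), 174.0, array([113.1, 118.1]))
B (array([578.4, 169.1]), 34.3, array([81.6, 47.7]))
[255 255 255] [186 203 250] [57 55 58] [255 255 255] [96 95 99]
```

View pics/s1c.png

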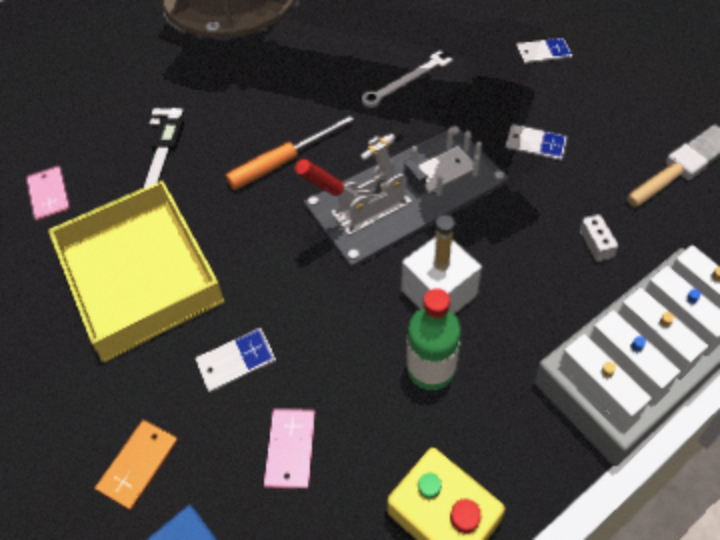

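```bash
python3 -m handwheel '[{"grip":-0.6,"travel":[0,0,0],"spin":-0.28}]' 25 >/dev/null
python3 - <<'E'
from h import *
go(.543,.0266,.0215,85.4)
E
```

```text
shift [3.79, -0.44, 12.32] spin 0.02 (j6 -38)
```

```bash
python3 -m handwheel '[{"grip":-0.6,"travel":[0.95,-0.11,0.5],"spin":0},{"grip":-0.6,"travel":[0.95,-0.11,0.8],"spin":0},{"grip":-0.6,"travel":[0.95,-0.11,1],"spin":0},{"grip":-0.6,"travel":[0.94,-0.11,1],"spin":0},{"grip":-0.6,"travel":[0,0,1],"spin":0},{"grip":-0.6,"travel":[0,0,1],"spin":0},{"grip":-0.6,"travel":[0,0,1],"spin":0},{"grip":-0.6,"travel":[0,0,1],"spin":0}]' >/dev/null
python3 -m handwheel '[{"grip":-0.6,"travel":[0,0,1],"spin":0},{"grip":-0.6,"travel":[0,0,1],"spin":0},{"grip":-0.6,"travel":[0,0,1],"spin":0},{"grip":-0.6,"travel":[0,0,1],"spin":0},{"grip":-0.6,"travel":[0,0,0.5],"spin":0},{"grip":-0.6,"travel":[0,0,0],"spin":0}]'
python3 - <<'E'
from h import *
go(.543,.0266,.0215,85.4)
E
```

```text
time_s: 9.18
tcp_pos: [0.5425, 0.0265, 0.034]
eef_rot: [179.9, -0.0, -94.5]
contact_force: [-0.5, -0.5, 0.8]
gripper_width: 0.0702
gripper_force: 0.0
shift [-0.01, -0.02, 0.5] spin 0.01 (j6 -28)
```

```bash
python3 -m handwheel '[{"grip":-0.6,"travel":[0,0,0.3],"spin":0},{"grip":-0.6,"travel":[0,0,0.2],"spin":0},{"grip":0.3,"travel":[0,0,0],"spin":0},{"grip":0.3,"travel":[0,0,0],"spin":0},{"grip":0.3,"travel":[0,0,0],"spin":0},{"grip":0.3,"travel":[0,0,0],"spin":0}]'
```

```text
time_s: 9.93
tcp_pos: [0.543, 0.0267, 0.0223]
eef_rot: [-180.0, 0.0, -94.5]
contact_force: [0.8, -0.2, 1.7]
gripper_width: 0.044
gripper_force: 25.0
```

```bash
python3 -m handwheel '[{"grip":0.3,"travel":[0,0,-0.6],"spin":0},{"grip":0.3,"travel":[0,0,-1],"spin":0},{"grip":0.3,"travel":[0,0,-1],"spin":0},{"grip":0.3,"travel":[0,0,-1],"spin":0},{"grip":0.3,"travel":[0,0,-1],"spin":0},{"grip":0.3,"travel":[0,0,-1],"spin":0},{"grip":0.3,"travel":[0,0,-1],"spin":0},{"grip":0.3,"travel":[0,0,-1],"spin":0}]' >/dev/null
python3 -m handwheel '[{"grip":0.3,"travel":[0,0,-1],"spin":0},{"grip":0.3,"travel":[0,0,-0.5],"spin":0}]'
python3 - <<'E'
from h import *
C=[onz('scene',p,.045)[:2] for p in [(155,246.5),(211.5,223),(238.5,269),(182.5,302)]]
for c in C: print(np.round(c,3))
print(np.mean(C,0),[np.degrees(np.arctan2(*(C[b]-C[a])[::-1])) for a,b in [(0,1),(1,2),(2,3),(3,0)]],[np.linalg.norm(C[b]-C[a]) for a,b in [(0,1),(1,2),(2,3),(3,0)]])
m=np.mean(C,0); go(m[0],m[1],.24,85.4)
E
```

```text
time_s: 11.18
tcp_pos: [0.5429, 0.0267, 0.2517]
eef_rot: [-179.9, 0.1, -94.5]
contact_force: [0.1, -0.2, -2.1]
gripper_width: 0.0441
gripper_force: 25.0
[ 0.349 -0.442]
[ 0.366 -0.297]
[ 0.53  -0.308]
[ 0.531 -0.447]
[ 0.44388721 -0.37325908] [np.float64(83.15251543814121), np.float64(-3.9513844744508337), np.float64(-89.96789717520919), np.float64(178.2791657857934)] [np.float64(0.1460184008922469), np.float64(0.1648006418352597), np.float64(0.13908521678951627), np.float64(0.18197820665141215)]
shift [16.26, 2.68, 0.44] spin 0.01 (j6 -28)
```

```bash
python3 -m handwheel '[{"grip":0.3,"travel":[0.6,0.1,0],"spin":0},{"grip":0.3,"travel":[1,0.16,0],"spin":0},{"grip":0.3,"travel":[1,0.16,0],"spin":0},{"grip":0.3,"travel":[1,0.16,0],"spin":0},{"grip":0.3,"travel":[1,0.16,0],"spin":0},{"grip":0.3,"travel":[1,0.16,0],"spin":0},{"grip":0.3,"travel":[1,0.16,0],"spin":0},{"grip":0.3,"travel":[1,0.16,0],"spin":0}]' >/dev/null
python3 -m handwheel '[{"grip":0.3,"travel":[1,0.16,0],"spin":0},{"grip":0.3,"travel":[1,0.16,0],"spin":0},{"grip":0.3,"travel":[1,0.16,0],"spin":0},{"grip":0.3,"travel":[1,0.16,0],"spin":0},{"grip":0.3,"travel":[1,0.16,0],"spin":0},{"grip":0.3,"travel":[1,0.16,0],"spin":0},{"grip":0.3,"travel":[1,0.16,0],"spin":0},{"grip":0.3,"travel":[1,0.16,0.3],"spin":0}]' >/dev/null
python3 -m handwheel '[{"grip":0.3,"travel":[0.6,0.16,0.7],"spin":0},{"grip":0.3,"travel":[0,0,1],"spin":0},{"grip":0.3,"travel":[0,0,1],"spin":0},{"grip":0.3,"travel":[0,0,1],"spin":0},{"grip":0.3,"travel":[0,0,1],"spin":0},{"grip":0.3,"travel":[0,0,1],"spin":0},{"grip":0.3,"travel":[0,0,1],"spin":0},{"grip":0.3,"travel":[0,0,0],"spin":0}]'
python3 - <<'E'
from h import *
snap('scene','s2');snap('side','d2');go(.444,-.373,.0155,85.4)
a=cv2.imread('pics/s2.png')[170:370,90:350];b=cv2.imread('pics/d2.png')[100:300,270:530]
cv2.imwrite('pics/m2.png',cv2.resize(np.hstack([a,b]),None,fx=1.5,fy=1.5))
E
```

```text
time_s: 14.18
tcp_pos: [0.4418, -0.3708, 0.0716]
eef_rot: [179.7, 0.1, -94.6]
contact_force: [-0.1, -0.4, -2.0]
gripper_width: 0.0443
gripper_force: 25.0
shift [0.05, -0.01, 2.35] spin 0.01 (j6 16)
```

View pics/m2.png

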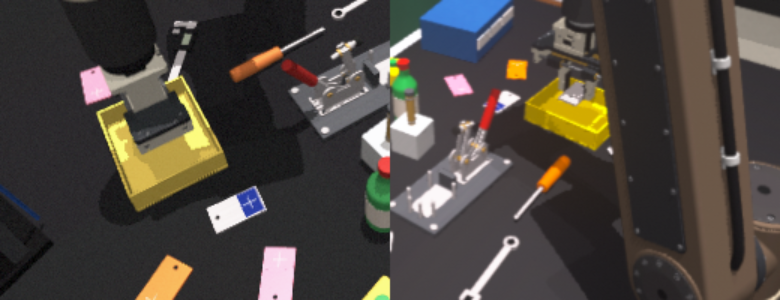

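```bash
python3 -m handwheel '[{"grip":0.3,"travel":[0,0,1],"spin":0},{"grip":0.3,"travel":[0,0,0.8],"spin":0},{"grip":0.3,"travel":[0,0,0.4],"spin":0},{"grip":0.3,"travel":[0,0,0.1],"spin":0},{"grip":0.3,"travel":[0,0,0],"spin":0},{"grip":-0.4,"travel":[0,0,0],"spin":0},{"grip":-0.4,"travel":[0,0,0],"spin":0},{"grip":-0.4,"travel":[0,0,0],"spin":0}]'
python3 -m handwheel '[{"grip":-0.4,"travel":[0,0,-0.8],"spin":0},{"grip":-0.6,"travel":[0,0,-1],"spin":0},{"grip":-0.6,"travel":[0,0,-1],"spin":0},{"grip":-0.6,"travel":[0,0,-1],"spin":0}]' | head -2
python3 - <<'E'
from h import *
im=snap('side','d3'); im=snap('scene','s3')
go(.610,-.22,.25,85.4)
E
```

```text
time_s: 15.28
tcp_pos: [0.4447, -0.3719, 0.0175]
eef_rot: [-180.0, -0.0, -94.5]
contact_force: [0.3, 0.1, -0.5]
gripper_width: 0.061
gripper_force: 0.0
time_s: 15.78
tcp_pos: [0.4444, -0.3718, 0.113]
shift [-6.59, -6.08, -5.38] spin 0.02 (j6 16)
```

```bash
python3 -m handwheel '[{"grip":-0.6,"travel":[-0.5,-0.6,-1],"spin":0},{"grip":-0.6,"travel":[-1,-1,-1],"spin":0},{"grip":-0.6,"travel":[-1,-1,-1],"spin":0},{"grip":-0.6,"travel":[-1,-1,-0.4],"spin":0},{"grip":-0.6,"travel":[-1,-1,0],"spin":0},{"grip":-0.6,"travel":[-0.7,-1,0],"spin":0},{"grip":-0.6,"travel":[-0.2,-0.6,0],"spin":0},{"grip":-0.6,"travel":[0,0,0],"spin":0}]'
python3 - <<'E'
from h import *
s=cv2.imread('pics/s3.png')[:,:,::-1]; print(proj('wrist',[.61,-.337,.006]))
im=snap('wrist','w4'); st()
for t in ['blank1_c','blank1_cross']: print(t,[(np.round(x['position']).tolist(),round(x['p'],2),np.round(onz('wrist',x['position'],.006),3)) for x in models.find_in('wrist',t)])
p=proj('wrist',[.61,-.337,.006]).astype(int)
for th in (100,140):print(quad(im,'wrist',.006,tuple(p+np.array([10,0])),th,box=90))
a=cv2.imread('pics/s3.png')[170:370,90:350]
cv2.imwrite('pics/m4.png',np.hstack([cv2.imread('pics/w4.png')[:300,100:560],cv2.resize(a,(390,300))])[:, :800])
E
```

```text
time_s: 16.88
tcp_pos: [0.61, -0.2494, 0.1961]
eef_rot: [179.9, 0.0, -94.5]
contact_force: [-0.5, -0.4, 0.0]
gripper_width: 0.07
gripper_force: 0.0
[317.4181565   82.58889935]
{'time_s': 16.925, 'tcp_pos': [0.6093, -0.2497, 0.1963], 'eef_rot': [179.9267, 0.0061, -94.5461], 'contact_force': [-0.2976, -0.3839, 0.3315], 'gripper_width': 0.0701, 'gripper_force': 0.0}
blank1_c []
blank1_cross []
(array([ 607.3, -336.7]), 81.0, array([81.2, 45.6]))
(array([ 604.9, -350.5]), 81.0, array([52.2, 44.3]))
```

View pics/m4.png

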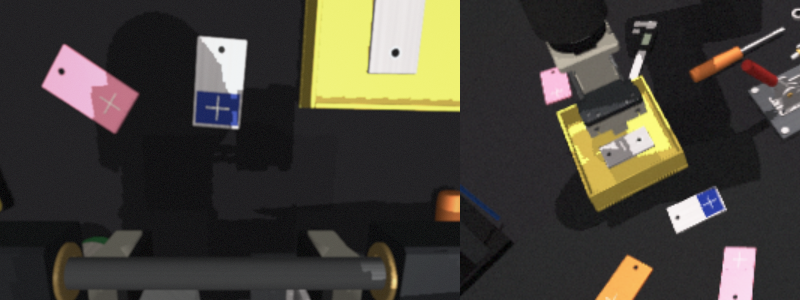

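```bash
python3 -m handwheel '[{"grip":-0.6,"travel":[0,0,0],"spin":0.89}]' >/dev/null
python3 - <<'E'
from h import *
go(.6073,-.3367,.0105,81)
E
```

```text
shift [3.43, -0.49, 7.47] spin -0.03 (j6 -4)
```

```bash
python3 -m handwheel '[{"grip":-0.6,"travel":[0.86,-0.12,0.7],"spin":0},{"grip":-0.6,"travel":[0.86,-0.12,1],"spin":0},{"grip":-0.6,"travel":[0.86,-0.12,1],"spin":0},{"grip":-0.6,"travel":[0.85,-0.13,1],"spin":0},{"grip":-0.6,"travel":[0,0,1],"spin":0},{"grip":-0.6,"travel":[0,0,1],"spin":0},{"grip":-0.6,"travel":[0,0,0.9],"spin":0},{"grip":-0.6,"travel":[0,0,0.4],"spin":0}]'
python3 - <<'E'
from h import *
go(.6073,-.3367,.0105,81)
E
```

```text
time_s: 18.15
tcp_pos: [0.6064, -0.337, 0.0198]
eef_rot: [179.8, 0.0, -99.0]
contact_force: [-0.4, -0.1, -0.1]
gripper_width: 0.0698
gripper_force: 0.0
shift [-0.02, -0.04, 0.37] spin -0.01 (j6 4)
```

```bash
python3 -m handwheel '[{"grip":-0.6,"travel":[-0.02,-0.04,0.42],"spin":0},{"grip":0.3,"travel":[0,0,0],"spin":0},{"grip":0.3,"travel":[0,0,0],"spin":0},{"grip":0.3,"travel":[0,0,0],"spin":0},{"grip":0.3,"travel":[0,0,0],"spin":0}]'
python3 -m handwheel '[{"grip":0.3,"travel":[0,0,-0.6],"spin":0},{"grip":0.3,"travel":[0,0,-1],"spin":0},{"grip":0.3,"travel":[0,0,-1],"spin":0},{"grip":0.3,"travel":[0,0,-1],"spin":0},{"grip":0.3,"travel":[0,0,-1],"spin":0},{"grip":0.3,"travel":[0,0,-1],"spin":0},{"grip":0.3,"travel":[0,0,-1],"spin":0},{"grip":0.3,"travel":[0,0,-1],"spin":-0.88}]'
python3 - <<'E'
from h import *
go(.5505,.116,.24,85.4)
E
```

```text
time_s: 18.77
tcp_pos: [0.6097, -0.3358, 0.0123]
eef_rot: [-180.0, -0.0, -99.0]
contact_force: [-0.6, 1.0, 3.3]
gripper_width: 0.0435
gripper_force: 25.0
time_s: 19.77
tcp_pos: [0.6092, -0.3357, 0.2033]
eef_rot: [-180.0, 0.0, -94.5]
contact_force: [0.9, -0.9, -1.5]
gripper_width: 0.0433
gripper_force: 25.0
shift [-17.83, 3.76, -1.47] spin 0.02 (j6 8)
```

```bash
python3 -m handwheel '[{"grip":0.3,"travel":[-0.5,0.1,-0.8],"spin":0},{"grip":0.3,"travel":[-1,0.21,-0.7],"spin":0},{"grip":0.3,"travel":[-1,0.21,0],"spin":0},{"grip":0.3,"travel":[-1,0.21,0],"spin":0},{"grip":0.3,"travel":[-1,0.21,0],"spin":0},{"grip":0.3,"travel":[-1,0.21,0],"spin":0},{"grip":0.3,"travel":[-1,0.21,0],"spin":0},{"grip":0.3,"travel":[-1,0.21,0],"spin":0}]' >/dev/null
python3 -m handwheel '[{"grip":0.3,"travel":[-1,0.21,0],"spin":0},{"grip":0.3,"travel":[-1,0.21,0],"spin":0},{"grip":0.3,"travel":[-1,0.21,0],"spin":0},{"grip":0.3,"travel":[-1,0.21,0],"spin":0},{"grip":0.3,"travel":[-1,0.21,0],"spin":0},{"grip":0.3,"travel":[-1,0.21,0],"spin":0},{"grip":0.3,"travel":[-1,0.21,0],"spin":0},{"grip":0.3,"travel":[-1,0.21,0],"spin":0}]' >/dev/null
python3 -m handwheel '[{"grip":0.3,"travel":[-1,0.21,0.5],"spin":0},{"grip":0.3,"travel":[-1,0.21,0.5],"spin":0},{"grip":0.3,"travel":[-0.3,0.1,0.5],"spin":0},{"grip":0.3,"travel":[0,0,0],"spin":0},{"grip":0.3,"travel":[0,0,0],"spin":0}]'
python3 - <<'E'
from h import *
st()
im=snap('wrist','w5')
cv2.imwrite('pics/w5c.png',cv2.resize(cv2.imread('pics/w5.png')[0:300,160:480],None,fx=2,fy=2))
print(proj('wrist',[.543,.0266,.012]))
E
```

```text
time_s: 22.4
tcp_pos: [0.5511, 0.1151, 0.2021]
eef_rot: [-180.0, -0.0, -94.6]
contact_force: [0.9, -0.5, -1.5]
gripper_width: 0.0438
gripper_force: 25.0
{'time_s': 22.4, 'tcp_pos': [0.5511, 0.1151, 0.2021], 'eef_rot': [-179.9789, -0.0027, -94.6075], 'contact_force': [0.8775, -0.4718, -1.5383], 'gripper_width': 0.0438, 'gripper_force': 24.9997}
[326.40091295  81.03423083]
```

View pics/w5c.png

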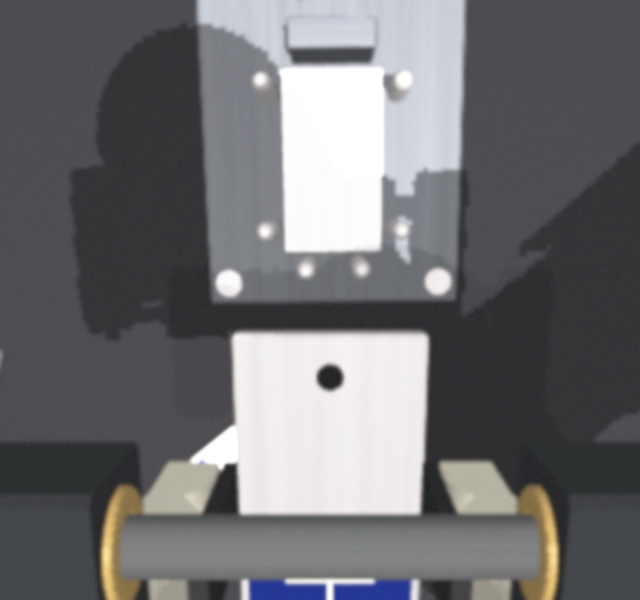

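Run:
```python
from h import *
f=lambda p:(p[0]/2+160,p[1]/2)
T=tool()
def w(p,z): return onz('wrist',f(p),z)[:2]
P=dict(mp=(262,80),mm=(403,80),pp=(266,231),pm=(402,230),e1=(306,268),e2=(362,268))
N=dict(mp=(-30,29),mm=(-30,-29),pp=(30,29),pm=(30,-29),e1=(46.5,12),e2=(46.5,-12))
A=np.array([N[k] for k in P],float)/1000;
for z in (.047,.050):
    B=np.array([w(P[k],z) for k in P])
    a,b=A-A.mean(0),B-B.mean(0); U,S,V=np.linalg.svd(a.T@b); Rm=V.T@U.T; c=B.mean(0)-Rm@A.mean(0)
    sc=S.sum()/(a**2).sum()
    print(z,'nest',c,np.degrees(np.arctan2(Rm[1,0],Rm[0,0])),'scale',sc,'res mm',np.round((B-(A@Rm.T+c))*1000,1).tolist())
Q=np.array([w(p,.012) for p in [(281,68),(384,68),(381,250),(284,250)]]); print('floor',Q.mean(0),np.round(Q,4).tolist())
z=T[2,3]-.0055
for p in [(233,333),(428,333),(330,377),(240,513),(421,513)]:
    print('held tool xy mm',np.round(1000*(T[:3,:3].T@(np.r_[w(p,z),z]-T[:3,3])),1))
```

```text
0.047 nest [0.54296316 0.02642868] 85.84773529561696 scale 0.9941555660771376 res mm [[-0.2, 0.0], [0.5, 0.4], [-0.1, 0.2], [-0.1, 0.2], [0.1, -0.5], [-0.2, -0.3]]
0.05 nest [0.5429852  0.02647668] 85.84773529561697 scale 0.984398738583631 res mm [[-0.4, 0.5], [0.8, 0.9], [-0.4, 0.1], [0.1, 0.1], [-0.1, -0.8], [-0.1, -0.6]]
floor [0.54312047 0.02635481] [[0.5631, -0.0159], [0.5167, -0.0121], [0.5232, 0.0686], [0.5695, 0.0649]]
held tool xy mm [ 40.8 -22.3   5.5]
held tool xy mm [40.8 21.8  5.5]
held tool xy mm [30.6 -0.3  5.5]
held tool xy mm [ -3.3 -22.1   5.5]
held tool xy mm [-3.3 21.7  5.5]
```

Run:
```python
from h import *
go(.5431,.0272,.07,85.75)
```

```text
shift [3.53, 0.05, 5.29] spin -0.08 (j6 -36)
```

```bash
python3 -m handwheel '[{"grip":0.3,"travel":[0.7,0.01,0.2],"spin":-0.07},{"grip":0.3,"travel":[0.9,0.02,0.4],"spin":0},{"grip":0.3,"travel":[0.95,0.02,0.8],"spin":0},{"grip":0.3,"travel":[0.8,0,0.9],"spin":0},{"grip":0.3,"travel":[0.18,0,1],"spin":0},{"grip":0.3,"travel":[0,0,1],"spin":0},{"grip":0.3,"travel":[0,0,0.8],"spin":0},{"grip":0.3,"travel":[0,0,0],"spin":0}]'
python3 -m handwheel '[{"grip":0.3,"travel":[0,0,0],"spin":0}]' >/dev/null
python3 - <<'E'
from h import *
go(.5431,.0272,.0245,85.75)
E
```

```text
time_s: 23.45
tcp_pos: [0.5416, 0.0255, 0.0724]
eef_rot: [179.8, -0.1, -94.3]
contact_force: [0.5, -0.0, -1.5]
gripper_width: 0.0436
gripper_force: 25.0
shift [-0.02, 0.02, 2.0] spin -0.01 (j6 -28)
```

```bash
python3 -m handwheel '[{"grip":0.3,"travel":[-0.02,0.01,0.5],"spin":0},{"grip":0.3,"travel":[0,0,0.5],"spin":0},{"grip":0.3,"travel":[0,0,0.5],"spin":0},{"grip":0.3,"travel":[0,0,0.3],"spin":0},{"grip":0.3,"travel":[0,0,0.15],"spin":0},{"grip":0.3,"travel":[0,0,0],"spin":0}]'
python3 -c "
from h import *
for i in range(1): st()"
```

```text
time_s: 24.32
tcp_pos: [0.543, 0.028, 0.0251]
eef_rot: [180.0, -0.0, -94.2]
contact_force: [-0.4, 0.3, -1.2]
gripper_width: 0.0435
gripper_force: 25.0
{'time_s': 24.325, 'tcp_pos': [0.543, 0.028, 0.0251], 'eef_rot': [179.9818, -0.0117, -94.2411], 'contact_force': [-0.4138, 0.3157, -1.1692], 'gripper_width': 0.0435, 'gripper_force': 24.9998}
```

```bash
python3 -m handwheel '[{"grip":0.3,"travel":[0,0,0.05],"spin":0},{"grip":-0.3,"travel":[0,0,0],"spin":0},{"grip":-0.3,"travel":[0,0,0],"spin":0},{"grip":-0.3,"travel":[0,0,0],"spin":0},{"grip":-0.3,"travel":[0,0,-0.5],"spin":0},{"grip":-0.3,"travel":[0,0,-1],"spin":0},{"grip":-0.6,"travel":[0,0,-1],"spin":0},{"grip":-0.6,"travel":[0,0,-1],"spin":0}]'
python3 - <<'E'
from h import *
go(.59,.255,.2,85.75)
E
```

```text
time_s: 25.32
tcp_pos: [0.5431, 0.028, 0.1133]
eef_rot: [-180.0, 0.0, -94.2]
contact_force: [0.5, 0.9, -0.0]
gripper_width: 0.0687
gripper_force: 0.0
shift [-9.2, -1.2, -3.46] spin 0.00 (j6 -28)
```

```bash
python3 -m handwheel '[{"grip":-0.6,"travel":[-0.9,-0.4,-1],"spin":0},{"grip":-0.6,"travel":[-1,-0.46,-1],"spin":0},{"grip":-0.6,"travel":[-1,-0.46,-1],"spin":0},{"grip":-0.6,"travel":[-1,-0.46,-0.4],"spin":0},{"grip":-0.6,"travel":[-1,-0.46,0],"spin":0},{"grip":-0.6,"travel":[-1,-0.46,0],"spin":0},{"grip":-0.6,"travel":[-1,-0.46,0],"spin":0},{"grip":-0.6,"travel":[-0.95,-0.46,0],"spin":0}]' >/dev/null
python3 -m handwheel '[{"grip":-0.6,"travel":[0,0,0],"spin":1},{"grip":-0.6,"travel":[0,0,0],"spin":1},{"grip":-0.6,"travel":[0,0,0],"spin":1},{"grip":-0.6,"travel":[0,0,0],"spin":1},{"grip":-0.6,"travel":[0,0,0],"spin":1},{"grip":-0.6,"travel":[0,0,0],"spin":1},{"grip":-0.6,"travel":[0,0,0],"spin":1},{"grip":-0.6,"travel":[0,0,0],"spin":1}]' >/dev/null
python3 -m handwheel '[{"grip":-0.6,"travel":[0,0,0],"spin":1},{"grip":-0.6,"travel":[0,0,0],"spin":1},{"grip":-0.6,"travel":[0,0,0],"spin":0.3},{"grip":-0.6,"travel":[0,0,0],"spin":0}]'
python3 - <<'E'
from h import *
im=snap('wrist','w6')
p=proj('wrist',[.578,.169,.006]); print(p)
for t in ['blank1_c','blank1_cross']: print(t,[(np.round(x['position']).tolist(),round(x['p'],2),np.round(onz('wrist',x['position'],.006),3)) for x in models.find_in('wrist',t)])
for th in (110,140):print(quad(im,'wrist',.006,tuple((p+np.array([8,-8])).astype(int)),th,box=90))
im=snap('scene','s6')
E
```

```text
time_s: 27.82
tcp_pos: [0.6478, 0.2169, 0.1971]
eef_rot: [-180.0, 0.0, -145.7]
contact_force: [-0.3, -0.4, -0.4]
gripper_width: 0.0704
gripper_force: 0.0
[324.44156704  85.18126496]
blank1_c [([539.0, 58.0], 0.86, array([0.445, 0.319, 0.006]))]
blank1_cross [([538.0, 57.0], 0.55, array([0.445, 0.318, 0.006]))]
(array([605. , 179.7]), 34.3, array([82.1, 48.2]))
(array([604.9, 179.7]), 34.3, array([80.2, 47.7]))
```

View pics/w6.png

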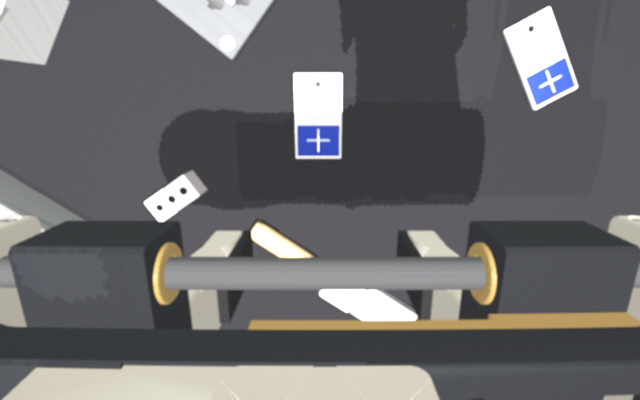

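Run:
```python
from h import *
im=cv2.imread('pics/w6.png')[:,:,::-1]
print(quad(im,'wrist',.006,(530,45),120,box=80))
go(.605,.1797,.0115,34.3)
```

```text
(array([444.6, 321.8]), 62.8, array([83.1, 48.5]))
shift [2.25, -0.27, 7.41] spin -0.00 (j6 -91)
```

```bash
python3 -m handwheel '[{"grip":-0.6,"travel":[0.6,-0.09,0.7],"spin":0},{"grip":-0.6,"travel":[0.8,-0.09,1],"spin":0},{"grip":-0.6,"travel":[0.85,-0.09,1],"spin":0},{"grip":-0.6,"travel":[0,0,1],"spin":0},{"grip":-0.6,"travel":[0,0,1],"spin":0},{"grip":-0.6,"travel":[0,0,1],"spin":0},{"grip":-0.6,"travel":[0,0,0.9],"spin":0},{"grip":-0.6,"travel":[0,0,0.4],"spin":0}]'
python3 -m handwheel '[{"grip":-0.6,"travel":[0,0,0.3],"spin":0},{"grip":-0.6,"travel":[0,0,0.11],"spin":0},{"grip":0.3,"travel":[0,0,0],"spin":0},{"grip":0.3,"travel":[0,0,0],"spin":0},{"grip":0.3,"travel":[0,0,0],"spin":0},{"grip":0.3,"travel":[0,0,0],"spin":0}]'
```

```text
time_s: 29.02
tcp_pos: [0.6045, 0.1794, 0.0203]
eef_rot: [180.0, -0.1, -145.7]
contact_force: [0.5, -0.2, 0.5]
gripper_width: 0.0699
gripper_force: 0.0
time_s: 29.78
tcp_pos: [0.6053, 0.1798, 0.0118]
eef_rot: [-180.0, 0.0, -145.7]
contact_force: [-0.1, 0.3, 1.5]
gripper_width: 0.0442
gripper_force: 25.0
```

```bash
python3 -m handwheel '[{"grip":0.3,"travel":[0,0,-0.6],"spin":0},{"grip":0.3,"travel":[0,0,-1],"spin":-1},{"grip":0.3,"travel":[0,0,-1],"spin":-1},{"grip":0.3,"travel":[0,0,-1],"spin":-1},{"grip":0.3,"travel":[0,0,-1],"spin":-1},{"grip":0.3,"travel":[0,0,-1],"spin":-1},{"grip":0.3,"travel":[0,0,-1],"spin":-1},{"grip":0.3,"travel":[0,0,-1],"spin":-1}]' >/dev/null
python3 -m handwheel '[{"grip":0.3,"travel":[0,0,0],"spin":-1},{"grip":0.3,"travel":[0,0,0],"spin":-1},{"grip":0.3,"travel":[0,0,0],"spin":-1},{"grip":0.3,"travel":[0,0,0],"spin":-0.29},{"grip":0.3,"travel":[0,0,0],"spin":0}]'
python3 - <<'E'
from h import *
go(.5505,.115,.2,85.75)
E
```

```text
time_s: 31.4
tcp_pos: [0.605, 0.1797, 0.2017]
eef_rot: [-180.0, 0.0, -94.4]
contact_force: [0.1, -0.0, -1.1]
gripper_width: 0.0441
gripper_force: 25.0
shift [2.75, 1.98, 0.07] spin -0.02 (j6 -39)
```

```bash
python3 -m handwheel '[{"grip":0.3,"travel":[0.75,0.5,0],"spin":-0.02},{"grip":0.3,"travel":[1,0.74,0],"spin":0},{"grip":0.3,"travel":[1,0.74,0],"spin":0},{"grip":0.3,"travel":[0,0,0],"spin":0},{"grip":0.3,"travel":[0,0,0],"spin":0}]' | head -3
python3 - <<'E'
from h import *
im=snap('wrist','w7')
cv2.imwrite('pics/w7c.png',cv2.resize(cv2.imread('pics/w7.png')[0:300,160:480],None,fx=2,fy=2))
go(.5431,.0264,.0305,85.75)
E
```

```text
time_s: 32.02
tcp_pos: [0.5511, 0.115, 0.2018]
eef_rot: [-180.0, 0.0, -94.3]
shift [3.57, 0.06, 6.84] spin 0.00 (j6 -36)
```

View pics/w7c.png

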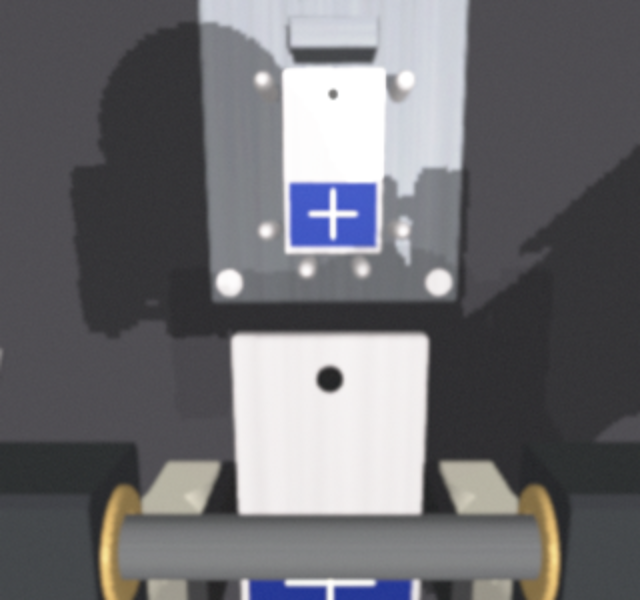

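```bash
python3 -m handwheel '[{"grip":0.3,"travel":[0.7,0.02,0.2],"spin":0},{"grip":0.3,"travel":[0.9,0.02,0.4],"spin":0},{"grip":0.3,"travel":[0.95,0.02,0.8],"spin":0},{"grip":0.3,"travel":[0.8,0,0.9],"spin":0},{"grip":0.3,"travel":[0.19,0,1],"spin":0},{"grip":0.3,"travel":[0,0,1],"spin":0},{"grip":0.3,"travel":[0,0,0.8],"spin":0},{"grip":0.3,"travel":[0,0,0],"spin":0}]' >/dev/null
python3 -m handwheel '[{"grip":0.3,"travel":[0,0,0],"spin":0}]' >/dev/null
python3 - <<'E'
from h import *
go(.5431,.0272,.0305,85.75)
E
```

```text
shift [-0.04, -0.0, 1.75] spin 0.01 (j6 -28)
```

```bash
python3 -m handwheel '[{"grip":0.3,"travel":[-0.03,0,0.5],"spin":0},{"grip":0.3,"travel":[0,0,0.5],"spin":0},{"grip":0.3,"travel":[0,0,0.4],"spin":0},{"grip":0.3,"travel":[0,0,0.25],"spin":0},{"grip":0.3,"travel":[0,0,0.1],"spin":0},{"grip":0.3,"travel":[0,0,0],"spin":0},{"grip":0.3,"travel":[0,0,0],"spin":0}]'
python3 -m handwheel '[{"grip":-0.3,"travel":[0,0,0],"spin":0},{"grip":-0.3,"travel":[0,0,0],"spin":0},{"grip":-0.3,"travel":[0,0,0],"spin":0},{"grip":-0.3,"travel":[0,0,-0.5],"spin":0},{"grip":-0.3,"travel":[0,0,-1],"spin":0},{"grip":-0.6,"travel":[0,0,-1],"spin":0},{"grip":-0.6,"travel":[0,0,-1],"spin":0},{"grip":-0.6,"travel":[0,0,-1],"spin":0}]'
python3 - <<'E'
from h import *
u=np.array([np.cos(np.radians(62.8)),np.sin(np.radians(62.8))]); p=np.array([.4446,.3218])+.075*u; print(p)
go(*p,.2,62.8)
E
```

```text
time_s: 34.08
tcp_pos: [0.543, 0.0275, 0.0303]
eef_rot: [-180.0, 0.0, -94.2]
contact_force: [0.1, -0.3, -0.7]
gripper_width: 0.0441
gripper_force: 25.0
time_s: 35.08
tcp_pos: [0.5428, 0.0274, 0.1444]
eef_rot: [-179.9, 0.0, -94.2]
contact_force: [1.3, -0.1, 0.0]
gripper_width: 0.0699
gripper_force: 0.0
[0.47888234 0.38850623]
shift [-14.22, 3.6, -2.22] spin 4.60 (j6 -28)
```

```bash
python3 -m handwheel '[{"grip":-0.6,"travel":[-0.7,0.2,-1],"spin":0},{"grip":-0.6,"travel":[-1,0.25,-1],"spin":0},{"grip":-0.6,"travel":[-1,0.25,-0.2],"spin":0},{"grip":-0.6,"travel":[-1,0.25,0],"spin":0},{"grip":-0.6,"travel":[-1,0.25,0],"spin":0},{"grip":-0.6,"travel":[-1,0.25,0],"spin":0},{"grip":-0.6,"travel":[-1,0.25,0],"spin":0},{"grip":-0.6,"travel":[-1,0.25,0],"spin":0}]' >/dev/null
python3 -m handwheel '[{"grip":-0.6,"travel":[-1,0.25,0],"spin":0},{"grip":-0.6,"travel":[-1,0.25,0],"spin":0},{"grip":-0.6,"travel":[-1,0.25,0],"spin":0},{"grip":-0.6,"travel":[-1,0.25,0],"spin":0},{"grip":-0.6,"travel":[-1,0.25,0],"spin":0},{"grip":-0.6,"travel":[-1,0.25,0],"spin":0},{"grip":-0.6,"travel":[-0.5,0.15,0],"spin":0}]' >/dev/null
python3 -m handwheel '[{"grip":-0.6,"travel":[0,0,0],"spin":1},{"grip":-0.6,"travel":[0,0,0],"spin":1},{"grip":-0.6,"travel":[0,0,0],"spin":1},{"grip":-0.6,"travel":[0,0,0],"spin":1},{"grip":-0.6,"travel":[0,0,0],"spin":0.6},{"grip":-0.6,"travel":[0,0,0],"spin":0},{"grip":-0.6,"travel":[0,0,0],"spin":0}]' | head -3
python3 - <<'E'
from h import *
im=snap('wrist','w8')
p=proj('wrist',[.4446,.3218,.006]); print(p)
for t in ['blank1_c','blank1_cross']: print(t,[(np.round(x['position']).tolist(),round(x['p'],2),np.round(onz('wrist',x['position'],.006),3)) for x in models.find_in('wrist',t)])
for th in (110,140):
  try:
    r=quad(im,'wrist',.006,tuple((p+np.array([8,-10])).astype(int)),th,box=90);print(r); go(*r[0]/1000,.0115,r[1])
  except Exception as e: print(e)
E
```

```text
time_s: 37.83
tcp_pos: [0.479, 0.388, 0.1975]
eef_rot: [180.0, -0.0, -117.1]
[325.27869341  96.58922206]
blank1_c [([324.0, 93.0], 0.58, array([0.444, 0.318, 0.006]))]
blank1_cross [([324.0, 94.0], 0.69, array([0.445, 0.32 , 0.006]))]
(array([443.2, 298.6]), 152.8, array([124. , 132.5]))
shift [3.84, -0.36, 7.44] spin -17.99 (j6 -84)
(array([443.9, 321.9]), 62.9, array([82. , 48.1]))
shift [2.99, 0.04, 7.44] spin -0.01 (j6 -84)
```

```bash
python3 -m handwheel '[{"grip":-0.6,"travel":[0.7,0.01,0.7],"spin":0},{"grip":-0.6,"travel":[1,0.01,1],"spin":0},{"grip":-0.6,"travel":[0.9,0.02,1],"spin":0},{"grip":-0.6,"travel":[0.39,0,1],"spin":0},{"grip":-0.6,"travel":[0,0,1],"spin":0},{"grip":-0.6,"travel":[0,0,1],"spin":0},{"grip":-0.6,"travel":[0,0,0.9],"spin":0},{"grip":-0.6,"travel":[0,0,0.4],"spin":0}]'
python3 -m handwheel '[{"grip":-0.6,"travel":[0,0,0.3],"spin":0},{"grip":-0.6,"travel":[0,0,0.13],"spin":0},{"grip":0.3,"travel":[0,0,0],"spin":0},{"grip":0.3,"travel":[0,0,0],"spin":0},{"grip":0.3,"travel":[0,0,0],"spin":0},{"grip":0.3,"travel":[0,0,0],"spin":0}]'
python3 -m handwheel '[{"grip":0.3,"travel":[0,0,-0.6],"spin":0},{"grip":0.3,"travel":[0,0,-1],"spin":-1},{"grip":0.3,"travel":[0,0,-1],"spin":-1},{"grip":0.3,"travel":[0,0,-1],"spin":-1},{"grip":0.3,"travel":[0,0,-1],"spin":-1},{"grip":0.3,"travel":[0,0,-1],"spin":-0.58},{"grip":0.3,"travel":[0,0,-1],"spin":0},{"grip":0.3,"travel":[0,0,-1],"spin":0}]'
python3 - <<'E'
from h import *
go(.5505,.115,.2,85.75)
E
```

```text
time_s: 38.98
tcp_pos: [0.4436, 0.3215, 0.0215]
eef_rot: [180.0, -0.1, -117.2]
contact_force: [-0.3, -0.5, -0.6]
gripper_width: 0.0699
gripper_force: 0.0
time_s: 39.72
tcp_pos: [0.4441, 0.3222, 0.0122]
eef_rot: [-180.0, 0.0, -117.2]
contact_force: [-0.1, 0.2, 2.4]
gripper_width: 0.0434
gripper_force: 25.0
time_s: 40.72
tcp_pos: [0.4436, 0.3216, 0.2035]
eef_rot: [-180.0, 0.0, -94.3]
contact_force: [0.2, 0.6, -2.0]
gripper_width: 0.0436
gripper_force: 25.0
shift [7.92, -4.88, 0.14] spin -0.01 (j6 -61)
```

```bash
python3 -m handwheel '[{"grip":0.3,"travel":[0.8,-0.5,0],"spin":0},{"grip":0.3,"travel":[1,-0.62,0],"spin":0},{"grip":0.3,"travel":[1,-0.62,0],"spin":0},{"grip":0.3,"travel":[1,-0.62,0],"spin":0},{"grip":0.3,"travel":[1,-0.62,0],"spin":0},{"grip":0.3,"travel":[1,-0.62,0],"spin":0},{"grip":0.3,"travel":[1,-0.62,0],"spin":0},{"grip":0.3,"travel":[1,-0.62,0],"spin":0}]' >/dev/null
python3 -m handwheel '[{"grip":0.3,"travel":[0.12,-0.04,0],"spin":0},{"grip":0.3,"travel":[0,0,0],"spin":0},{"grip":0.3,"travel":[0,0,0],"spin":0}]' | head -3
python3 - <<'E'
from h import *
im=snap('wrist','w9')
cv2.imwrite('pics/w9c.png',cv2.resize(cv2.imread('pics/w9.png')[0:300,160:480],None,fx=2,fy=2))
go(.5431,.0272,.0365,85.75)
snap('side','d9');snap('scene','s9')
for n in ['scene','side']:
  print([(np.round(x['position']).tolist(),round(x['p'],2)) for x in models.find_in(n,'blank1_c')])
E
```

```text
time_s: 42.1
tcp_pos: [0.5504, 0.116, 0.2021]
eef_rot: [-180.0, 0.0, -94.3]
shift [3.57, 0.03, 6.62] spin -0.00 (j6 -36)
[([378.0, 152.0], 0.58)]
[([266.0, 201.0], 0.59)]
```

View pics/w9c.png

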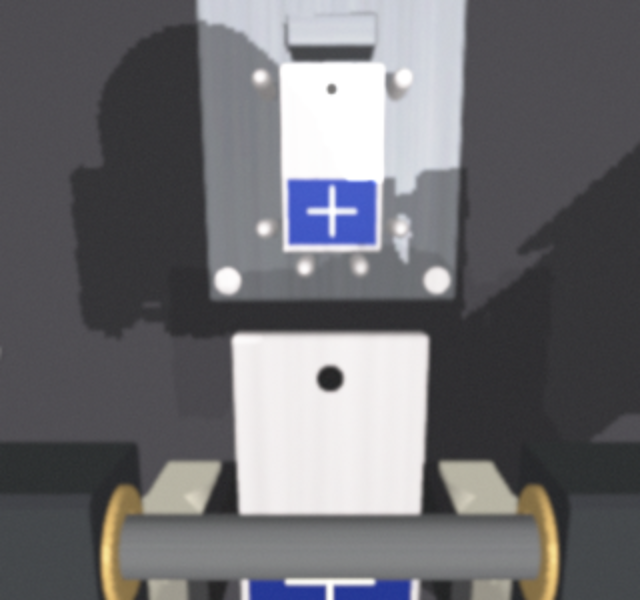

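```bash
python3 -m handwheel '[{"grip":0.3,"travel":[0.7,0.01,0.2],"spin":0},{"grip":0.3,"travel":[0.9,0.02,0.4],"spin":0},{"grip":0.3,"travel":[0.95,0,0.8],"spin":0},{"grip":0.3,"travel":[0.8,0,0.9],"spin":0},{"grip":0.3,"travel":[0.2,0,1],"spin":0},{"grip":0.3,"travel":[0,0,1],"spin":0},{"grip":0.3,"travel":[0,0,0.6],"spin":0},{"grip":0.3,"travel":[0,0,0],"spin":0}]' >/dev/null
python3 -m handwheel '[{"grip":0.3,"travel":[0,0,0],"spin":0}]' >/dev/null
python3 - <<'E'
from h import *
go(.5431,.0272,.0365,85.75)
E
```

```text
shift [-0.01, 0.03, 1.74] spin -0.01 (j6 -28)
```

Run:
```python
import cv2,numpy as np
a=cv2.imread('pics/s9.png');b=cv2.imread('pics/d9.png')
cv2.imwrite('pics/m9.png',np.vstack([cv2.resize(a,(480,300)),cv2.resize(b,(480,300))]))
```

```text
(no output)
```

View pics/m9.png

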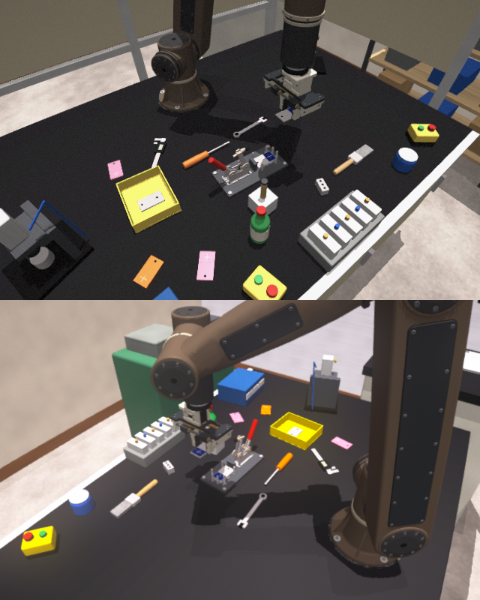

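```bash
python3 -m handwheel '[{"grip":0.3,"travel":[0,0.03,0.5],"spin":0},{"grip":0.3,"travel":[0,0,0.5],"spin":0},{"grip":0.3,"travel":[0,0,0.4],"spin":0},{"grip":0.3,"travel":[0,0,0.25],"spin":0},{"grip":0.3,"travel":[0,0,0.1],"spin":0},{"grip":0.3,"travel":[0,0,0],"spin":0},{"grip":0.3,"travel":[0,0,0],"spin":0}]'
python3 -m handwheel '[{"grip":-0.3,"travel":[0,0,0],"spin":0},{"grip":-0.3,"travel":[0,0,0],"spin":0},{"grip":-0.3,"travel":[0,0,0],"spin":0},{"grip":-0.3,"travel":[0,0,-0.5],"spin":0},{"grip":-0.3,"travel":[0,0,-1],"spin":0},{"grip":-0.2,"travel":[0,0,-1],"spin":0},{"grip":-0.2,"travel":[0,0,-1],"spin":0},{"grip":0,"travel":[0,0,-1],"spin":0}]'
python3 - <<'E'
from h import *
go(.535,-.08,.26,85.75)
E
```

```text
time_s: 44.35
tcp_pos: [0.5422, 0.0269, 0.0361]
eef_rot: [180.0, -0.0, -94.3]
contact_force: [-4.2, 0.3, 6.9]
gripper_width: 0.0442
gripper_force: 25.0
time_s: 45.35
tcp_pos: [0.5427, 0.027, 0.1499]
eef_rot: [-180.0, 0.0, -94.3]
contact_force: [0.5, 0.6, 1.2]
gripper_width: 0.0475
gripper_force: 0.0
shift [4.29, -0.02, -4.41] spin -0.01 (j6 -28)
```

```bash
python3 -m handwheel '[{"grip":0,"travel":[0,0,-1],"spin":0},{"grip":0,"travel":[0,0,-1],"spin":0},{"grip":0,"travel":[0.3,0,-1],"spin":0},{"grip":0,"travel":[1,0,-1],"spin":0},{"grip":0,"travel":[1,0,-0.4],"spin":0},{"grip":0,"travel":[1,0,0],"spin":0},{"grip":0,"travel":[1,0,0],"spin":0},{"grip":0,"travel":[0,0,0],"spin":0}]' >/dev/null
python3 - <<'E'
from h import *
im=snap('wrist','w10'); snap('scene','s10')
st()
u=np.array([np.cos(np.radians(85.75)),np.sin(np.radians(85.75))]); n=np.array([.543,.0264])
for r in (38,95,120):
  P=np.r_[n-u*(.143+r/1000*np.cos(np.radians(58))),.05+r/1000*np.sin(np.radians(58))]; print(r,np.round(P,4),np.round(proj('wrist',P)),np.round(proj('scene',P)))
print([(np.round(x['position']).tolist(),round(x['p'],2)) for x in models.find_in('wrist','clamp_grip')])
w=cv2.imread('pics/w10.png')[:240]; s=cv2.resize(cv2.imread('pics/s10.png')[160:290,250:410],None,fx=4,fy=4)[:, :640]
cv2.imwrite('pics/m10.png',np.vstack([w,s[60:420]]))
E
```

```text
{'time_s': 46.45, 'tcp_pos': [0.5345, -0.0802, 0.2587], 'eef_rot': [-179.9599, 0.0143, -94.3389], 'contact_force': [0.1248, 0.2989, -0.3817], 'gripper_width': 0.044, 'gripper_force': 0.0}
38 [ 0.5309 -0.1363  0.0822] [324. 117.] [299. 224.]
95 [ 0.5287 -0.1664  0.1306] [324.  79.] [286. 216.]
120 [ 0.5277 -0.1796  0.1518] [324.  57.] [280. 212.]
[([322.0, 88.0], 0.95), ([325.0, 167.0], 0.54)]
```

View pics/m10.png

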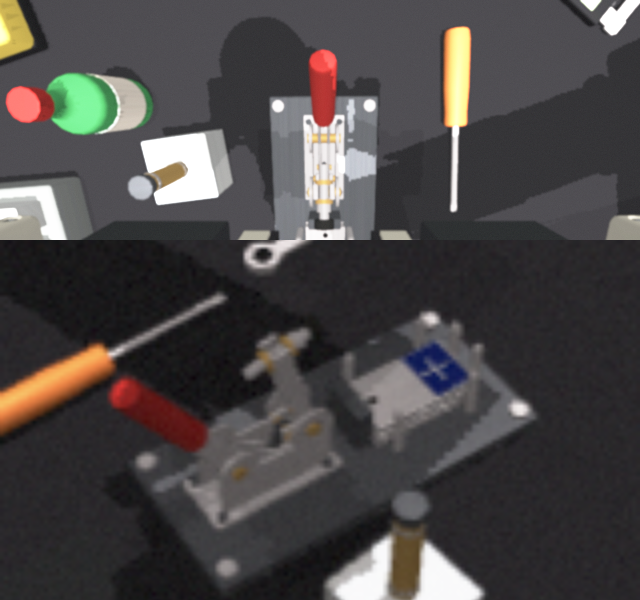

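```bash
python3 - <<'E'
from h import *
go(.5287,-.1664,.1216,85.75)
E
python3 -m handwheel '[{"grip":0,"travel":[0.7,0,0],"spin":-0.01},{"grip":0,"travel":[1,0,0],"spin":0},{"grip":0,"travel":[1,0,0.3],"spin":0},{"grip":0,"travel":[0.7,0,0.7],"spin":0},{"grip":0,"travel":[0,0,1],"spin":0},{"grip":0,"travel":[0,0,1],"spin":0},{"grip":0,"travel":[0,0,1],"spin":0},{"grip":0,"travel":[0,0,0.8],"spin":0}]' >/dev/null
python3 -m handwheel '[{"grip":0,"travel":[0,0,0.4],"spin":0},{"grip":0,"travel":[0,0,0],"spin":0}]'
python3 - <<'E'
from h import *
go(.5287,-.1664,.1216,85.75)
E
```

```text
shift [3.47, -0.02, 5.48] spin -0.01 (j6 -17)
time_s: 47.75
tcp_pos: [0.5278, -0.165, 0.1272]
eef_rot: [179.9, -0.0, -94.2]
contact_force: [-0.4, -0.6, 0.1]
gripper_width: 0.0438
gripper_force: 0.0
shift [0.05, -0.04, 0.22] spin 0.00 (j6 -7)
```

```bash
python3 -m handwheel '[{"grip":0,"travel":[0.05,-0.04,0.22],"spin":0},{"grip":0.8,"travel":[0,0,0],"spin":0},{"grip":0.8,"travel":[0,0,0],"spin":0},{"grip":0.8,"travel":[0,0,0],"spin":0},{"grip":0.8,"travel":[0,0,0],"spin":0}]' 40
python3 -m handwheel '[{"grip":0.8,"travel":[0.163,0,0.114],"spin":0},{"grip":0.8,"travel":[0.163,0,0.114],"spin":0},{"grip":0.8,"travel":[0.3,0,0.261],"spin":0},{"grip":0.8,"travel":[0.271,0,0.291],"spin":0},{"grip":0.8,"travel":[0,0,0],"spin":0}]'
```

```text
time_s: 48.38
tcp_pos: [0.5292, -0.1663, 0.1229]
eef_rot: [-180.0, -0.0, -94.2]
contact_force: [-0.5, -0.3, 2.0]
gripper_width: 0.0191
gripper_force: 40.0
time_s: 49.0
tcp_pos: [0.5276, -0.1895, 0.1032]
eef_rot: [-180.0, -0.0, -94.3]
contact_force: [-0.3, -3.1, 3.3]
gripper_width: 0.0191
gripper_force: 40.0
```

Following nicely; continue the arc.

```bash
python3 -m handwheel '[{"grip":0.8,"travel":[0.239,0,0.318],"spin":0},{"grip":0.8,"travel":[0.205,0,0.341],"spin":0},{"grip":0.8,"travel":[0.168,0,0.361],"spin":0},{"grip":0.8,"travel":[0,0,0],"spin":0}]'
python3 -m handwheel '[{"grip":0.8,"travel":[0.065,0,0.188],"spin":0},{"grip":0.8,"travel":[0.065,0,0.188],"spin":0},{"grip":0.8,"travel":[0.089,0,0.388],"spin":0},{"grip":0.8,"travel":[0.037,0,0.263],"spin":0},{"grip":0.8,"travel":[0,0,0],"spin":0},{"grip":0.8,"travel":[0,0,0],"spin":0}]'
```

```text
time_s: 49.5
tcp_pos: [0.5265, -0.2049, 0.0775]
eef_rot: [-180.0, -0.1, -94.3]
contact_force: [-0.0, -6.0, 1.3]
gripper_width: 0.019
gripper_force: 40.0
time_s: 50.25
tcp_pos: [0.526, -0.2113, 0.0521]
eef_rot: [-180.0, -0.1, -94.2]
contact_force: [-0.5, -8.6, 2.3]
gripper_width: 0.0191
gripper_force: 40.0
```

```bash
python3 -m handwheel '[{"grip":0.8,"travel":[0,0,0.08],"spin":0},{"grip":0.8,"travel":[0,0,0.04],"spin":0},{"grip":0.8,"travel":[0,0,0],"spin":0}]'
python3 -m handwheel '[{"grip":0.2,"travel":[0,0,0],"spin":0},{"grip":0,"travel":[0,0,0],"spin":0},{"grip":0,"travel":[0,0,0],"spin":0},{"grip":0,"travel":[0,0,0],"spin":0},{"grip":0,"travel":[0,0,-0.5],"spin":0},{"grip":0,"travel":[0,0,-1],"spin":0},{"grip":0,"travel":[0,0,-1],"spin":0},{"grip":0,"travel":[0,0,-1],"spin":0}]'
python3 -m handwheel '[{"grip":0,"travel":[0,0,-1],"spin":0},{"grip":0,"travel":[-0.5,0,-1],"spin":0},{"grip":0,"travel":[-1,0,-1],"spin":0},{"grip":0,"travel":[-1,0,-1],"spin":0},{"grip":0,"travel":[-1,0,0],"spin":0},{"grip":0,"travel":[-1,0,0],"spin":0},{"grip":0,"travel":[0,0,0],"spin":0}]'|head -3
python3 - <<'E'
from h import *
snap('wrist','w11'); snap('scene','s11'); st()
for t in ['clamp_grip','punch_c','stand_hole']:
  print(t,[(np.round(x['position']).tolist(),round(x['p'],2)) for x in models.find_in('wrist',t)])
u=np.array([np.cos(np.radians(85.75)),np.sin(np.radians(85.75))]); n=np.array([.543,.0264])
for r in (38,120):
  P=np.r_[n-u*(.143+r/1000*np.cos(np.radians(6))),.05+r/1000*np.sin(np.radians(6))]; print(r,np.round(P,4),np.round(proj('wrist',P)),np.round(proj('scene',P)))
w=cv2.imread('pics/w11.png')[:240]; s=cv2.resize(cv2.imread('pics/s11.png')[160:290,250:410],None,fx=4,fy=4)[:, :640]
cv2.imwrite('pics/m11.png',np.vstack([w,s[60:420]]))
E
```

```text
time_s: 50.62
tcp_pos: [0.526, -0.2115, 0.0492]
eef_rot: [-180.0, -0.1, -94.2]
contact_force: [-0.3, -9.3, 1.3]
gripper_width: 0.0186
gripper_force: 40.0
time_s: 51.62
tcp_pos: [0.526, -0.2103, 0.1382]
eef_rot: [-179.9, -0.0, -94.2]
contact_force: [0.2, 0.1, -0.9]
gripper_width: 0.0442
gripper_force: 0.0
time_s: 52.5
tcp_pos: [0.5343, -0.0969, 0.2375]
eef_rot: [-179.9, 0.0, -94.1]
{'time_s': 52.6, 'tcp_pos': [0.5341, -0.0981, 0.237], 'eef_rot': [-179.9663, 0.001, -94.2006], 'contact_force': [0.5321, -0.8132, 0.5772], 'gripper_width': 0.0434, 'gripper_force': 0.0}
clamp_grip [([322.0, 81.0], 0.87)]
punch_c [([150.0, 201.0], 0.7)]
stand_hole [([191.0, 178.0], 0.57), ([327.0, 83.0], 0.38), ([326.0, 177.0], 0.17)]
38 [ 0.5296 -0.1539  0.054 ] [325. 118.] [293. 234.]
120 [ 0.5236 -0.2352  0.0625] [326.  21.] [263. 247.]
```

View pics/m11.png

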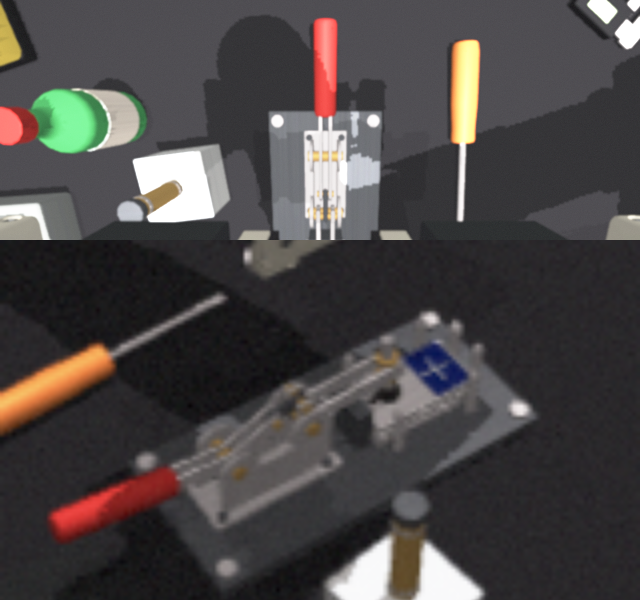

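Run:
```python
from h import *
print('cap',onz('wrist',(131,211),.142),'base',onz('wrist',(178,186),.062))
print('bottle top',onz('wrist',(8,125),.150), 'scene cap',onz('scene',(276.5+75,0) ,.142)[:0])
for n,px,z in [('scene',(352.5,241),.142),('scene',(351,265),.062)]: print(onz(n,px,z))
# stand top face by corners in wrist
s=cv2.imread('pics/s11.png'); 
def tri(a,b):
    (o1,d1),(o2,d2)=a,b; A=np.stack([d1,-d2],1); t=np.linalg.lstsq(A,o2-o1,rcond=None)[0]; p,q=o1+t[0]*d1,o2+t[1]*d2; return (p+q)/2,np.linalg.norm(p-q)
print('cap tri',tri(ray('wrist',(131,211)),ray('scene',(352.5,241))))
for t in ['oil_bottle']:
  f=models.find_in('scene',t)[0]['position']; print(f,tri(ray('wrist',(8,125)),ray('scene',(348,281))))
```

```text
cap [ 0.67799074 -0.10130893  0.142     ] base [ 0.67531917 -0.10134814  0.062     ]
bottle top [ 0.74569843 -0.17020219  0.15      ] scene cap []
[ 0.68168266 -0.09804504  0.142     ]
[ 0.68813946 -0.10266762  0.062     ]
cap tri (array([ 0.68031331, -0.09876318,  0.13946619]), np.float64(0.0037147895427882163))
[291.0, 236.3] (array([ 0.75094751, -0.16962682,  0.14452475]), np.float64(0.001596175267960706))
```

```bash
python3 -m handwheel '[{"grip":0,"travel":[-0.6,-0.9,0],"spin":0},{"grip":0,"travel":[-1,-1,0],"spin":0},{"grip":0,"travel":[-0.9,-1,0],"spin":0},{"grip":0,"travel":[0,-0.55,0],"spin":0},{"grip":0,"travel":[0,0,0],"spin":-1},{"grip":0,"travel":[0,0,0],"spin":-1},{"grip":0,"travel":[0,0,0],"spin":-1},{"grip":0,"travel":[0,0,0],"spin":-1}]' >/dev/null
python3 -m handwheel '[{"grip":0,"travel":[0,0,0],"spin":-1},{"grip":0,"travel":[0,0,0],"spin":-1},{"grip":0,"travel":[0,0,0],"spin":-1},{"grip":0,"travel":[0,0,0],"spin":-1},{"grip":0,"travel":[0,0,0],"spin":-1},{"grip":0,"travel":[0,0,0],"spin":0},{"grip":0,"travel":[0,0,0],"spin":0}]'
python3 - <<'E'
from h import *
im=snap('wrist','w12'); st()
print(proj('wrist',[.678,-.1,.142]),proj('wrist',[.678,-.1,.062]))
for t in ['punch_c','stand_hole']:
  print(t,[(np.round(x['position']).tolist(),round(x['p'],2)) for x in models.find_in('wrist',t)])
cv2.imwrite('pics/w12c.png',cv2.resize(cv2.imread('pics/w12.png')[0:240,170:490],None,fx=2.5,fy=2.5))
E
```

```text
time_s: 54.68
tcp_pos: [0.6247, -0.0427, 0.2363]
eef_rot: [180.0, 0.0, -49.4]
contact_force: [-0.1, 0.5, 0.1]
gripper_width: 0.0435
gripper_force: 0.0
{'time_s': 54.725, 'tcp_pos': [0.6248, -0.0425, 0.2364], 'eef_rot': [179.994, 0.0031, -49.3655], 'contact_force': [-0.1013, -0.0397, 0.3459], 'gripper_width': 0.0436, 'gripper_force': 0.0}
[320.77006942  89.11639179] [321.68006121  92.71679859]
punch_c [([487.0, 142.0], 0.71), ([312.0, 90.0], 0.57)]
stand_hole [([325.0, 102.0], 0.77)]
```

View pics/w12c.png

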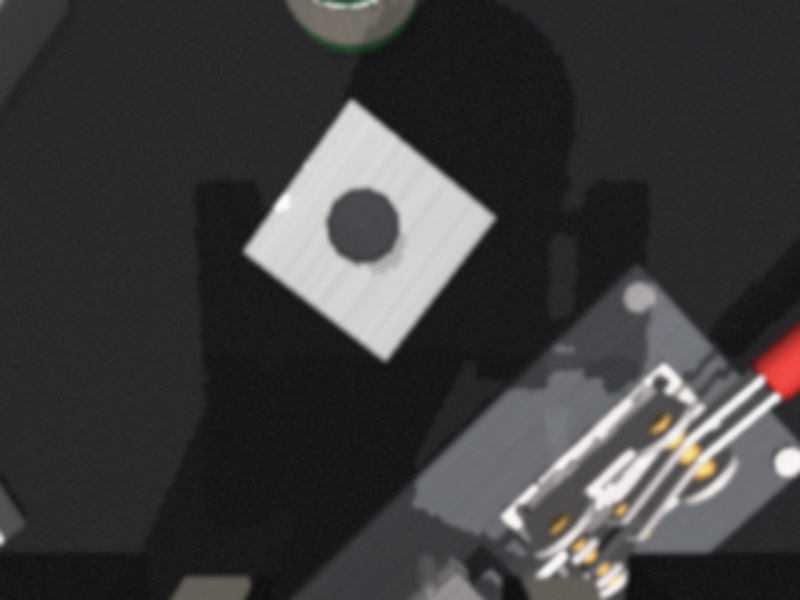

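Run:
```python
from h import *
f=lambda p:(p[0]/2.5+170,p[1]/2.5)
c=onz('wrist',f((363,226)),.142)
Q=np.array([onz('wrist',f(p),.062) for p in [(352,99),(497,217),(386,361),(243,251)]]); print(c,Q.mean(0),np.linalg.norm(Q-np.roll(Q,1,0),axis=1))
m=(c+Q.mean(0))/2; print(m); go(m[0],m[1],.098,-49.4)
```

```text
[ 0.68039676 -0.09664002  0.142     ] [ 0.68020644 -0.09683217  0.062     ] [0.06453798 0.06455786 0.06469633 0.06483611]
[ 0.6803016 -0.0967361  0.102    ]
shift [3.1, -0.26, 5.53] spin 0.02 (j6 27)
```

```bash
python3 -m handwheel '[{"grip":0,"travel":[0.7,-0.06,0],"spin":0},{"grip":0,"travel":[1,-0.08,0],"spin":0},{"grip":0,"travel":[1,-0.08,0],"spin":0},{"grip":0,"travel":[0.4,-0.04,0.6],"spin":0},{"grip":0,"travel":[0,0,1],"spin":0},{"grip":0,"travel":[0,0,1],"spin":0},{"grip":0,"travel":[0,0,1],"spin":0},{"grip":0,"travel":[0,0,1],"spin":0}]' >/dev/null
python3 -m handwheel '[{"grip":0,"travel":[0,0,0.6],"spin":0},{"grip":0,"travel":[0,0,0.2],"spin":0},{"grip":0,"travel":[0,0,0],"spin":0}]'
python3 - <<'E'
from h import *
go(.6803,-.0967,.098,-49.4)
E
```

```text
time_s: 56.2
tcp_pos: [0.6806, -0.0967, 0.1015]
eef_rot: [-180.0, -0.0, -49.2]
contact_force: [-0.2, -0.1, -0.1]
gripper_width: 0.0442
gripper_force: 0.0
shift [-0.01, 0.01, 0.14] spin 0.03 (j6 33)
```

```bash
python3 -m handwheel '[{"grip":0,"travel":[0,0,0.14],"spin":0},{"grip":0.3,"travel":[0,0,0],"spin":0},{"grip":0.8,"travel":[0,0,0],"spin":0},{"grip":0.8,"travel":[0,0,0],"spin":0},{"grip":0.8,"travel":[0,0,0],"spin":0},{"grip":0.8,"travel":[0,0,0],"spin":0}]' 55
python3 - <<'E'
from h import *
st()
E
python3 -m handwheel '[{"grip":0.8,"travel":[0,0,-0.3],"spin":0},{"grip":0.8,"travel":[0,0,-0.6],"spin":0},{"grip":0.8,"travel":[0,0,-1],"spin":0},{"grip":0.8,"travel":[0,0,-1],"spin":0},{"grip":0.8,"travel":[0,0,-1],"spin":0},{"grip":0.8,"travel":[0,0,-1],"spin":1},{"grip":0.8,"travel":[0,0,-1],"spin":1},{"grip":0.8,"travel":[0,0,0],"spin":1}]'
python3 -m handwheel '[{"grip":0.8,"travel":[0,0,0],"spin":1},{"grip":0.8,"travel":[0,0,0],"spin":1},{"grip":0.8,"travel":[0,0,0],"spin":1},{"grip":0.8,"travel":[0,0,0],"spin":1},{"grip":0.8,"travel":[0,0,0],"spin":1},{"grip":0.8,"travel":[0,0,0],"spin":1},{"grip":0.8,"travel":[0,0,0],"spin":0},{"grip":0.8,"travel":[0,0,0],"spin":0}]'
python3 - <<'E'
from h import *
u=np.array([np.cos(np.radians(85.75)),np.sin(np.radians(85.75))]); c=np.array([.543,.0266])+.022*u; print(c)
v=c+.09*u; go(*v,.24,85.75)
E
```

```text
time_s: 56.95
tcp_pos: [0.6804, -0.0966, 0.0981]
eef_rot: [-180.0, -0.0, -49.2]
contact_force: [-0.1, 0.4, 1.8]
gripper_width: 0.0178
gripper_force: 55.0
{'time_s': 56.95, 'tcp_pos': [0.6804, -0.0966, 0.0981], 'eef_rot': [-179.9964, -0.0092, -49.2449], 'contact_force': [-0.1077, 0.4337, 1.7941], 'gripper_width': 0.0178, 'gripper_force': 54.993}
time_s: 57.95
tcp_pos: [0.6815, -0.0967, 0.2495]
eef_rot: [-179.7, -0.1, -64.4]
contact_force: [0.1, 0.5, -1.5]
gripper_width: 0.0176
gripper_force: 55.0
time_s: 58.95
tcp_pos: [0.6804, -0.0966, 0.2459]
eef_rot: [-180.0, 0.0, -94.1]
contact_force: [-0.6, 0.6, -1.9]
gripper_width: 0.0179
gripper_force: 55.0
[0.54463039 0.0485395 ]
shift [-9.0, 5.83, 0.24] spin 0.02 (j6 -12)
```

```bash
python3 -m handwheel '[{"grip":0.8,"travel":[-0.6,0.35,0],"spin":0},{"grip":0.8,"travel":[-1,0.65,0],"spin":0},{"grip":0.8,"travel":[-1,0.65,0],"spin":0},{"grip":0.8,"travel":[-1,0.65,0],"spin":0},{"grip":0.8,"travel":[-1,0.65,0],"spin":0},{"grip":0.8,"travel":[-1,0.65,0],"spin":0},{"grip":0.8,"travel":[-1,0.65,0],"spin":0},{"grip":0.8,"travel":[-1,0.65,0],"spin":0}]' >/dev/null
python3 -m handwheel '[{"grip":0.8,"travel":[-1,0.65,0],"spin":0},{"grip":0.8,"travel":[-0.4,0.28,0.24],"spin":0},{"grip":0.8,"travel":[0,0,0],"spin":0},{"grip":0.8,"travel":[0,0,0],"spin":0}]'
python3 - <<'E'
from h import *
im=snap('wrist','w13'); st()
print('cross pred',proj('wrist',[.5446,.0485,.030])); T=tool()
print('tip pred',proj('wrist',(T@[0,0,.086,1])[:3]))
print([(np.round(x['position'],1).tolist(),round(x['p'],2)) for x in models.find_in('wrist','blank1_cross')],[(np.round(x['position'],1).tolist(),round(x['p'],2)) for x in models.find_in('wrist','punch_tip')])
cv2.imwrite('pics/w13c.png',cv2.resize(cv2.imread('pics/w13.png')[0:300,170:490],None,fx=2,fy=2))
E
```

```text
time_s: 60.45
tcp_pos: [0.5518, 0.1383, 0.2394]
eef_rot: [180.0, -0.0, -94.2]
contact_force: [-0.5, -0.2, -0.8]
gripper_width: 0.0177
gripper_force: 55.0
{'time_s': 60.5, 'tcp_pos': [0.5519, 0.1381, 0.2394], 'eef_rot': [-179.9992, -0.0127, -94.2667], 'contact_force': [0.5306, -0.1458, -0.6514], 'gripper_width': 0.0173, 'gripper_force': 54.992}
cross pred [325.65283197  81.10940665]
tip pred [325.23038019 203.84608169]
[([324.8, 62.9], 0.84)] [([325.2, 290.1], 0.46)]
```

View pics/w13c.png

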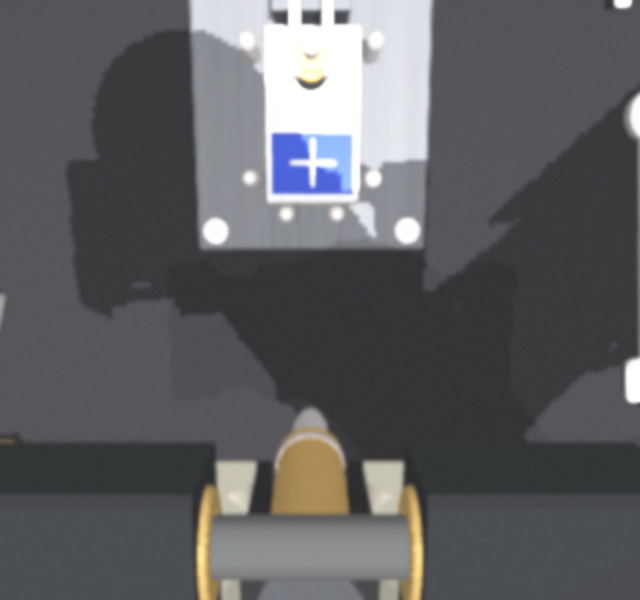

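Run:
```python
from h import *
im=cv2.imread('pics/w13.png').astype(int)  # bgr
x0,y0,x1,y1=309,69,343,94
sub=im[y0:y1,x0:x1]; w=(sub[:,:,2]>150)
# restrict to interior of blue
ys,xs=np.nonzero(w[:, :]); 
row=np.array([(im[y,318:334,2]).sum() for y in range(72,92)]); col=np.array([im[73:90,x,2].sum() for x in range(314,338)])
print(row.tolist(),col.tolist())
px=(326.3,81.0)
for p in [px,(313/2+170,81)]: print(p,onz('wrist',p,.030))
```

```text
[2401, 2384, 2382, 2370, 2337, 2301, 2364, 3116, 3900, 4011, 3770, 2836, 2077, 1929, 1889, 1836, 1788, 1760, 1753, 1739] [1470, 1678, 1808, 1852, 1866, 1876, 1877, 1871, 1883, 2080, 3022, 4260, 4328, 4143, 2881, 2495, 2545, 2583, 2638, 2702, 2730, 2723, 2705, 2646]
(326.3, 81.0) [0.54401558 0.04840288 0.03      ]
(326.5, 81) [0.54381959 0.04841746 0.03      ]
```

```bash
python3 - <<'E'
from h import *
go(.5443,.0484,.125,85.75)
E
python3 -m handwheel '[{"grip":0.8,"travel":[0.6,0.01,0],"spin":0},{"grip":0.8,"travel":[1,0,0],"spin":0},{"grip":0.8,"travel":[1,0,0],"spin":0},{"grip":0.8,"travel":[0.8,0,0.3],"spin":0},{"grip":0.8,"travel":[0.2,0,1],"spin":0},{"grip":0.8,"travel":[0,0,1],"spin":0},{"grip":0.8,"travel":[0,0,1],"spin":0},{"grip":0.8,"travel":[0,0,0.8],"spin":0}]' >/dev/null
python3 -m handwheel '[{"grip":0.8,"travel":[0,0,0.4],"spin":0},{"grip":0.8,"travel":[0,0,0],"spin":0},{"grip":0.8,"travel":[0,0,0],"spin":0}]'
python3 - <<'E'
from h import *
go(.5443,.0484,.116,85.75)
E
```

```text
shift [3.6, 0.04, 4.58] spin -0.01 (j6 -38)
time_s: 61.98
tcp_pos: [0.5453, 0.0489, 0.1276]
eef_rot: [-179.9, 0.0, -94.2]
contact_force: [0.7, -0.9, -1.0]
gripper_width: 0.0175
gripper_force: 55.0
shift [0.02, 0.04, 0.47] spin 0.00 (j6 -30)
```

```bash
python3 -m handwheel '[{"grip":0.8,"travel":[0.02,0.04,0.2],"spin":0},{"grip":0.8,"travel":[0,0,0.2],"spin":0},{"grip":0.8,"travel":[0,0,0.1],"spin":0},{"grip":0.8,"travel":[0,0,0.1],"spin":0},{"grip":0.8,"travel":[0,0,0],"spin":0}]'
python3 -m handwheel '[{"grip":0.8,"travel":[0,0,0.06],"spin":0},{"grip":0.8,"travel":[0,0,0.06],"spin":0},{"grip":0.8,"travel":[0,0,0],"spin":0}]'
```

```text
time_s: 62.6
tcp_pos: [0.5439, 0.0485, 0.1123]
eef_rot: [-180.0, -0.0, -94.2]
contact_force: [-2.4, 0.8, 5.7]
gripper_width: 0.0177
gripper_force: 55.0
time_s: 62.98
tcp_pos: [0.5441, 0.0485, 0.1098]
eef_rot: [-180.0, -0.0, -94.2]
contact_force: [-2.8, 0.8, 9.8]
gripper_width: 0.0175
gripper_force: 55.0
```

```bash
python3 -m handwheel '[{"grip":0.8,"travel":[0,0,0.06],"spin":0},{"grip":0.8,"travel":[0,0,0],"spin":0}]'
python3 -m handwheel '[{"grip":0.8,"travel":[0,0,0.06],"spin":0},{"grip":0.8,"travel":[0,0,0],"spin":0}]'
python3 -m handwheel '[{"grip":0.8,"travel":[0,0,0.06],"spin":0},{"grip":0.8,"travel":[0,0,0],"spin":0}]'
```

```text
time_s: 63.22
tcp_pos: [0.5442, 0.0485, 0.1086]
eef_rot: [-179.9, 0.0, -94.2]
contact_force: [-3.7, -0.8, 11.5]
gripper_width: 0.0176
gripper_force: 55.0
time_s: 63.48
tcp_pos: [0.5442, 0.0485, 0.1072]
eef_rot: [-179.9, 0.0, -94.2]
contact_force: [-4.2, -0.1, 13.3]
gripper_width: 0.0177
gripper_force: 55.0
time_s: 63.72
tcp_pos: [0.5442, 0.0485, 0.1057]
eef_rot: [-179.9, 0.0, -94.2]
contact_force: [-4.3, 0.6, 12.7]
gripper_width: 0.0179
gripper_force: 55.0
```

```bash
python3 -m handwheel '[{"grip":0.8,"travel":[0,0,0.05],"spin":0},{"grip":0.8,"travel":[0,0,0],"spin":0}]'
python3 -m handwheel '[{"grip":0.8,"travel":[0,0,0.05],"spin":0},{"grip":0.8,"travel":[0,0,0],"spin":0},{"grip":0.8,"travel":[0,0,0],"spin":0}]'
```

```text
time_s: 63.98
tcp_pos: [0.5442, 0.0485, 0.1045]
eef_rot: [-179.9, 0.0, -94.2]
contact_force: [-4.0, 0.6, 12.8]
gripper_width: 0.0175
gripper_force: 55.0
time_s: 64.35
tcp_pos: [0.5442, 0.0485, 0.1034]
eef_rot: [-179.9, 0.0, -94.2]
contact_force: [-4.3, 1.1, 14.4]
gripper_width: 0.0174
gripper_force: 55.0
```

```bash
python3 -m handwheel '[{"grip":0.8,"travel":[0,0,-0.2],"spin":0},{"grip":0.8,"travel":[0,0,-0.5],"spin":0},{"grip":0.8,"travel":[0,0,-1],"spin":0},{"grip":0.8,"travel":[0,0,-1],"spin":0},{"grip":0.8,"travel":[0,0,-1],"spin":0},{"grip":0.8,"travel":[0,0,-1],"spin":0},{"grip":0.8,"travel":[0,0,-1],"spin":0},{"grip":0.8,"travel":[0,0,0],"spin":0}]'
python3 - <<'E'
from h import *
snap('wrist','w14');T=tool(); print('tip pred',proj('wrist',(T@[0,0,.086,1])[:3]))
im=cv2.imread('pics/w14.png').astype(int); ref=cv2.imread('pics/w13.png').astype(int)
# compare nose / barrel ring columns with earlier picture
for y in (214,222,232,245):
    for n,i in (('ref',ref),('now',im)):
        r=i[y,285:365]; print(y,n,'brass cols',[285+c for c in np.nonzero((r[:,2]-r[:,0])>35)[0]][::len(r)] , (np.nonzero((r[:,2]-r[:,0])>35)[0]+285)[[0,-1]] if ((r[:,2]-r[:,0])>35).any() else None)
for n,i in (('ref',ref),('now',im)): print(n,[int(v) for v in i[196:222,325].sum(1)])
go(.6804,-.0966,.24,85.75)
E
```

```text
time_s: 65.35
tcp_pos: [0.5447, 0.0487, 0.2461]
eef_rot: [-179.8, 0.1, -94.2]
contact_force: [0.1, 0.4, -2.1]
gripper_width: 0.0173
gripper_force: 55.0
tip pred [325.23072138 203.84564968]
214 ref brass cols [np.int64(319)] [319 330]
214 now brass cols [np.int64(321)] [321 329]
222 ref brass cols [np.int64(314)] [314 335]
222 now brass cols [np.int64(315)] [315 334]
232 ref brass cols [np.int64(309)] [309 341]
232 now brass cols [np.int64(309)] [309 340]
245 ref brass cols [np.int64(307)] [307 343]
245 now brass cols [np.int64(307)] [307 342]
ref [165, 161, 154, 154, 160, 171, 207, 279, 385, 449, 478, 481, 483, 487, 493, 486, 484, 453, 428, 446, 495, 535, 525, 471, 417, 397]
now [259, 261, 261, 262, 258, 249, 219, 216, 280, 323, 345, 351, 351, 356, 354, 355, 350, 324, 308, 327, 362, 397, 407, 362, 309, 293]
shift [5.39, -5.88, 0.18] spin -0.00 (j6 -30)
```

```bash
python3 -m handwheel '[{"grip":0.8,"travel":[0.6,-0.65,0],"spin":0},{"grip":0.8,"travel":[0.9,-1,0],"spin":0},{"grip":0.8,"travel":[0.9,-1,0],"spin":0},{"grip":0.8,"travel":[0.9,-1,0],"spin":0},{"grip":0.8,"travel":[0.9,-1,0],"spin":0},{"grip":0.8,"travel":[0.9,-1,0],"spin":0},{"grip":0.8,"travel":[0.29,-0.23,0],"spin":0},{"grip":0.8,"travel":[0,0,0],"spin":-1}]' >/dev/null
python3 -m handwheel '[{"grip":0.8,"travel":[0,0,0],"spin":-1},{"grip":0.8,"travel":[0,0,0],"spin":-1},{"grip":0.8,"travel":[0,0,0],"spin":-1},{"grip":0.8,"travel":[0,0,0],"spin":-1},{"grip":0.8,"travel":[0,0,0],"spin":-1},{"grip":0.8,"travel":[0,0,0],"spin":-1},{"grip":0.8,"travel":[0,0,0],"spin":-1},{"grip":0.8,"travel":[0,0,0],"spin":-1}]' >/dev/null
python3 -m handwheel '[{"grip":0.8,"travel":[0,0,0],"spin":0},{"grip":0.8,"travel":[0,0,0],"spin":0}]'
python3 - <<'E'
from h import *
go(.6804,-.0966,.0985,-49.2)
E
```

```text
time_s: 67.65
tcp_pos: [0.68, -0.0966, 0.2438]
eef_rot: [180.0, 0.0, -49.3]
contact_force: [-0.0, 0.2, -2.1]
gripper_width: 0.0175
gripper_force: 55.0
shift [0.02, -0.02, 5.81] spin -0.03 (j6 33)
```

```bash
python3 -m handwheel '[{"grip":0.8,"travel":[0.02,-0.02,0.7],"spin":0},{"grip":0.8,"travel":[0,0,1],"spin":0},{"grip":0.8,"travel":[0,0,1],"spin":0},{"grip":0.8,"travel":[0,0,0.8],"spin":0},{"grip":0.8,"travel":[0,0,0.4],"spin":0},{"grip":0.8,"travel":[0,0,0.4],"spin":0},{"grip":0.8,"travel":[0,0,0],"spin":0}]'
python3 -m handwheel '[{"grip":0.8,"travel":[0,0,0.4],"spin":0},{"grip":0.8,"travel":[0,0,0.4],"spin":0},{"grip":0.8,"travel":[0,0,0.3],"spin":0},{"grip":0.8,"travel":[0,0,0.2],"spin":0},{"grip":0.8,"travel":[0,0,0],"spin":0},{"grip":0.8,"travel":[0,0,0],"spin":0}]'
```

```text
time_s: 68.53
tcp_pos: [0.6807, -0.0969, 0.1362]
eef_rot: [180.0, 0.0, -49.3]
contact_force: [-0.0, 0.1, -2.3]
gripper_width: 0.0175
gripper_force: 55.0
time_s: 69.28
tcp_pos: [0.6813, -0.0969, 0.1047]
eef_rot: [-180.0, -0.0, -49.2]
contact_force: [-0.2, -0.1, -2.0]
gripper_width: 0.0175
gripper_force: 55.0
```

```bash
python3 -m handwheel '[{"grip":0.8,"travel":[0,0,0.1],"spin":0},{"grip":0.8,"travel":[0,0,0.06],"spin":0},{"grip":0.8,"travel":[0,0,0.04],"spin":0},{"grip":0.8,"travel":[0,0,0],"spin":0}]'
```

```text
time_s: 69.78
tcp_pos: [0.681, -0.0969, 0.0993]
eef_rot: [180.0, 0.0, -49.3]
contact_force: [0.0, 0.4, -1.4]
gripper_width: 0.0175
gripper_force: 55.0
```

```bash
python3 -m handwheel '[{"grip":0.8,"travel":[0,0,0.03],"spin":0},{"grip":0.8,"travel":[0,0,0],"spin":0}]'
python3 -m handwheel '[{"grip":0.8,"travel":[0,0,0.02],"spin":0},{"grip":0.8,"travel":[0,0,0],"spin":0}]'
```

```text
time_s: 70.03
tcp_pos: [0.681, -0.0969, 0.0986]
eef_rot: [180.0, 0.0, -49.2]
contact_force: [1.0, 0.1, -1.6]
gripper_width: 0.0178
gripper_force: 55.0
time_s: 70.28
tcp_pos: [0.6811, -0.0969, 0.0982]
eef_rot: [-180.0, -0.0, -49.2]
contact_force: [0.3, -0.4, -1.4]
gripper_width: 0.0172
gripper_force: 55.0
```

```bash
python3 -m handwheel '[{"grip":0.8,"travel":[0,0,0.03],"spin":0},{"grip":0.8,"travel":[0,0,0],"spin":0}]' | sed -n 2,4p
python3 -m handwheel '[{"grip":0.5,"travel":[0,0,0],"spin":0},{"grip":0.2,"travel":[0,0,0],"spin":0},{"grip":0,"travel":[0,0,0],"spin":0},{"grip":0,"travel":[0,0,0],"spin":0},{"grip":0,"travel":[0,0,-0.4],"spin":0},{"grip":0,"travel":[0,0,-1],"spin":0},{"grip":0,"travel":[0,0,-1],"spin":0},{"grip":0,"travel":[0,0,-1],"spin":0}]'
python3 -m handwheel '[{"grip":0,"travel":[0,0,-1],"spin":0},{"grip":0,"travel":[-0.6,0,-1],"spin":0},{"grip":0,"travel":[-1,0,-0.3],"spin":0},{"grip":0,"travel":[-1,0,0],"spin":0},{"grip":0,"travel":[-0.5,0,0],"spin":0},{"grip":0,"travel":[0,0,0],"spin":0},{"grip":0,"travel":[0,0,0],"spin":0}]'
python3 - <<'E'
from h import *
im=snap('wrist','w15'); snap('scene','s15'); st()
print('pred cap',proj('wrist',[.6803,-.0967,.142]))
# dark cap blob inside the light stand top
p=proj('wrist',[.6803,-.0967,.142]).astype(int); g=im.max(2); y0,x0=max(p[1]-60,0),p[0]-60; s=g[y0:p[1]+60,x0:p[0]+60]
m=((s<130)).astype(np.uint8); n,lab,stt,cen=cv2.connectedComponentsWithStats(m)
l=lab[p[1]-y0,p[0]-x0]; print('cap',stt[l],cen[l]+[x0,y0],onz('wrist',cen[l]+[x0,y0],.142), onz('wrist',cen[l]+[x0,y0],.062))
for c,t in [('wrist','punch_c'),('scene','clamp_grip'),('scene','punch_c'),('scene','drilled_c'),('scene','blank1_cross')]:
  print(t,[(np.round(x['position']).tolist(),round(x['p'],2)) for x in models.find_in(c,t)])
a=cv2.imread('pics/s11.png').astype(int);b=cv2.imread('pics/s15.png').astype(int); d=np.abs(a-b).sum(2)
for nm,(x,y,X,Y) in dict(stack=(335,195,380,225),handle=(262,225,300,250),punch=(335,232,372,262)).items(): print(nm,'mean diff',d[y:Y,x:X].mean().round(1),'max',d[y:Y,x:X].max())
E
```

```text
tcp_pos: [0.6812, -0.097, 0.0981]
eef_rot: [-180.0, -0.0, -49.2]
contact_force: [-1.8, 0.4, 5.3]
time_s: 71.53
tcp_pos: [0.6812, -0.0969, 0.1841]
eef_rot: [-180.0, -0.0, -49.2]
contact_force: [-0.5, 0.5, 1.1]
gripper_width: 0.044
gripper_force: 0.0
time_s: 72.4
tcp_pos: [0.6306, -0.0383, 0.2396]
eef_rot: [180.0, 0.0, -49.2]
contact_force: [-0.4, -0.7, 0.4]
gripper_width: 0.0438
gripper_force: 0.0
{'time_s': 72.5, 'tcp_pos': [0.6307, -0.0386, 0.2395], 'eef_rot': [179.9688, 0.0084, -49.2768], 'contact_force': [-0.5587, -0.7034, -0.1543], 'gripper_width': 0.0437, 'gripper_force': 0.0}
pred cap [325.62807343  92.22655366]
cap [ 46  44  28  30 666] [324.73573574  90.17417417] [ 0.68164078 -0.09732304  0.142     ] [ 0.68343473 -0.09955839  0.062     ]
punch_c [([333.0, 248.0], 0.7), ([326.0, 91.0], 0.64)]
clamp_grip [([343.0, 211.0], 0.66)]
punch_c [([350.0, 251.0], 0.56)]
drilled_c []
blank1_cross [([356.0, 211.0], 0.51)]
stack mean diff 33.9 max 325
handle mean diff 58.0 max 337
punch mean diff 87.1 max 327
```

Run:
```python
from h import *
for n in ('s11','s15'):
    i=cv2.imread(f'pics/{n}.png').astype(int); b,g,r=i[...,0],i[...,1],i[...,2]
    for nm,m,(x,y,X,Y) in [('red',(r>70)&(r>2.2*g)&(r>2.2*b),(250,190,330,260)),('blue',(b>60)&(b>1.8*r)&(b>1.5*g),(335,185,390,225)),('brass',(r-b>25)&(r<1.9*g),(338,232,366,262))]:
        ys,xs=np.nonzero(m[y:Y,x:X]); print(n,nm,len(xs),(xs.min()+x,xs.max()+x,ys.min()+y,ys.max()+y) if len(xs) else None)
i=cv2.imread('pics/w15.png').astype(int); b,g,r=i[...,0],i[...,1],i[...,2]; ys,xs=np.nonzero((r>90)&(r>2.2*g)&(r>2.2*b)); print('wrist red',xs.min(),xs.max(),ys.min(),ys.max())
u=np.array([np.cos(np.radians(85.75)),np.sin(np.radians(85.75))]); n=np.array([.543,.0264])
for r_ in (38,120):
  P=np.r_[n-u*(.143+r_/1000*np.cos(np.radians(6))),.05+r_/1000*np.sin(np.radians(6))]; print(np.round(proj('wrist',P)))
```

```text
s11 red 278 (np.int64(262), np.int64(294), np.int64(232), np.int64(250))
s11 blue 89 (np.int64(352), np.int64(366), np.int64(201), np.int64(212))
s11 brass 100 (np.int64(348), np.int64(355), np.int64(247), np.int64(261))
s15 red 273 (np.int64(262), np.int64(294), np.int64(232), np.int64(250))
s15 blue 90 (np.int64(351), np.int64(366), np.int64(201), np.int64(212))
s15 brass 101 (np.int64(348), np.int64(355), np.int64(247), np.int64(261))
wrist red 477 562 87 160
[481. 154.]
[555.  93.]
```

Everything is where it was: the handle is locked, the stack is unmoved, and the punch is back in place. The differences between the pictures were only shadows, so I'm handing the job in.

```bash
python3 -c "
from plant import close_job
print(close_job())"
```

```text
the job is handed in; nothing more can be done
None
```

The job is done and handed in, finished at about 73 s: the drilled bracket is in the yellow bin, the three blanks on the bench are stacked and clamped, and the cross is punched (snap judged from the force curve) with the punch back in its stand; I viewed 16 pictures, two over your limit of 14.

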